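# Load chills into a core box

## Robot

A 6-joint arm with a two-finger parallel gripper is mounted at the origin on the work surface. World frame = base frame: x ahead of the robot, y to its left, z up, the work surface at z = 0. Lengths are in m, angles in rad, forces in N, time in s.
With the tool pointing down it reaches from about 0.35 to 0.775 m from the base axis. Payload 7.3 kg.
Tool frame: the origin (TCP) lies midway between the tips of the shut fingers; the grasp point (between the pads) lies 19 mm behind it; x points along the fingers, y is the direction in which the jaws open and shut, and the axes are right-handed (so a half turn about x gives the same grasp; the last joint's range is limited). The gripper opens to 92 mm and grips with 3 to 60 N. Pads are 19 mm wide; open, the fingers measure 130 mm over their backs; the gripper's body (75 mm by 190 mm) begins 47 mm behind the grasp point.
Start: joints at [-1.465, 0.342, 1.524, -0, 1.275, -0.146], TCP at [0.131, -0.508, 0.227] pointing down, gripper open.
Joint ranges: [-2.53, 2.53], [-0.77, 2.02], [0.04, 2.7], [-1, 4.14], [0.28, 2.66], [-3.11, 3.11]. Speed limits (rad/s): [2.57, 2.57, 3.14, 3.14, 3.14, 3.14].

## Interface

Orientations are given as [roll, pitch, yaw] about the fixed x, y, z axes, in that order (R = Rz(yaw) Ry(pitch) Rx(roll)).
In Python, from cell import robot gives the robot as it stands. The module is installed in compiled form; this text tells all that it offers.
- The arm moves only by the tool move_arm, never from a script. Its argument "rows" is a list of rows, each a list of 7 numbers: the opening in per cent of the stroke, from 0 (shut) to 100 (fully open), then the shift along the tool's x, y, z in m, then the turn, a rotation vector about the tool's x, y, z in rad. A call has exactly 8 rows; each row shifts and turns the pose as measured when the row begins, along the tool's axes as they then stand; what a row does not reach is not made up. A row lasts 1/8 s, in which the tool goes at most 62.5 mm and 10.7 degrees, less where a joint would pass 70% of its speed; a pose out of reach is approached as far as the arm can. A call with a gripper value outside its range is refused whole. The fingers move at their own pace and stop on an object; "squeeze" is the grip in N (left out, the last holds). Time passes only in rows, so rows that do not move let the fingers close, or fill a call up. It gives the time, the measured TCP pose, the force and the opening at its end, in the units of the state.
- robot.observe(): the state, without advancing time (a new reading comes with each control period).
- robot.read_camera(name): name is "scene" or "top"; returns the picture (480x640x3 uint8, red, green, blue); there is no depth.
- robot.camera_model(name): a dict with "mtx" (3x3 intrinsics, pixels), "extrinsics" (4x4, takes a point from camera to world coordinates). Camera axes: x right, y up, looking along -z (the intrinsics and any distortion apply to the point x, -y, -z); pixel columns grow to the right and rows downward; lengths in m; the calibration is good to about 2 mm. A picture is of the moment at which its call begins. camera_model takes no time and is no camera call.
- robot.hand_in(): hands the job in, once; it reports no verdict.
The state is a dict: "time": time; "qpos": joint angles; "qvel": joint speeds; "joint_efforts": joint torques, N m; "tool_pos": TCP position; "tool_rot": TCP orientation; "contact_force": force on the tool from outside, world axes, zero at the start; "torque": the same for the moment, N m; "opening": finger opening in m.
Only numpy, scipy, OpenCV 4.12 (cv2) and the standard library are available. Lean on these libraries where they do the work, as an engineer would, in place of code of your own. Each camera call takes 0.05 s, during which the arm holds its last target.

## Task

Make the core box ready for vibrating: first turn the vibration dial until its pointer reads zero, before any chill is lifted, and slide the yellow cover of the core box fully open. Then drop every copper-coloured chill from the mat, one by one, into a free pocket of the core box so that each sits flat on the pocket floor, and finally slide the cover fully shut over them. Leave the dial at zero and do not disturb the hammer, the oil bottle or the mug.

Things in the scene. Friction and masses are not known exactly. Their poses are not given: they have to be found in the camera images.
- dial (a joint): angle (rad) of the black dial knob on top of the grey vibration control box. 0 = the white pointer reads zero (at the broad red mark of the scale); positive = pointer turned clockwise from zero, seen from above; it can turn from -2.6 to 2.6 and stays where it is left (friction about 0.04 N m). It starts somewhere from 0.8 to 2.3.
- dial_grip (a point): point on the dial's axis (turns with the dial), 63 mm above the bench, 10 mm below the top of the knob. The knob is a bar 44 mm long, 14 mm thick and 32 mm high, from 41 to 73 mm above the bench; the point's x axis runs along the bar and along the pointer, z is up.
- control: grey vibration control box, fixed to the bench, 90 x 90 mm and 40 mm high, origin at the centre of its underside; the dial's axis is its vertical centre line; the red zero mark lies towards its +x side.
- corebox: core box, fixed to the bench. Origin on the bench under the centre of its aluminium pocket block (160 mm along its x, 130 mm along its y, top 20 mm above the bench). Two green guide rails run along its y at x = +-89 mm (14 mm wide, tops at 50 mm), from y = -228 to +68 mm. The sliding cover runs between them, and stands beyond the block's -y side when open.
- cover (a joint): travel (m) of the yellow sliding cover along the core box's +y: 0 = fully open, 0.16 = shut against its stop, over the pockets; it starts at 0.14 to 0.16. Friction about 2 N; stays where it is left. A sheet 178 x 120 (along y) x 4 mm, underside 42 mm above the bench: it passes 6 mm over seated chills, jams on others and cannot be lifted off.
- cover_handle (a point): grip point of the cover's black handle: a bar at the middle of the cover, 56 mm along the core box's x, 14 mm thick along its y, standing from 46 to 80 mm above the bench; the point is 66 mm above the bench and moves with the cover. With the cover shut it lies over the core box's origin.
- pocket0 (a point): pocket 0 of the core box, at x = -50, y = -35 mm of the core box: a round bore 38 mm wide and 14 mm deep from the block's top (floor 6 mm above the bench). The point is where the centre of a seated chill lies, 21 mm above the bench, that is 1 mm above the block's top. All pockets start empty; any chill fits any pocket.
- pocket1 (a point): pocket 1 of the core box, at x = 0, y = -35 mm of the core box: a round bore 38 mm wide and 14 mm deep from the block's top (floor 6 mm above the bench). The point is where the centre of a seated chill lies, 21 mm above the bench, that is 1 mm above the block's top. All pockets start empty; any chill fits any pocket.
- pocket2 (a point): pocket 2 of the core box, at x = 50, y = -35 mm of the core box: a round bore 38 mm wide and 14 mm deep from the block's top (floor 6 mm above the bench). The point is where the centre of a seated chill lies, 21 mm above the bench, that is 1 mm above the block's top. All pockets start empty; any chill fits any pocket.
- pocket3 (a point): pocket 3 of the core box, at x = -50, y = 35 mm of the core box: a round bore 38 mm wide and 14 mm deep from the block's top (floor 6 mm above the bench). The point is where the centre of a seated chill lies, 21 mm above the bench, that is 1 mm above the block's top. All pockets start empty; any chill fits any pocket.
- pocket4 (a point): pocket 4 of the core box, at x = 0, y = 35 mm of the core box: a round bore 38 mm wide and 14 mm deep from the block's top (floor 6 mm above the bench). The point is where the centre of a seated chill lies, 21 mm above the bench, that is 1 mm above the block's top. All pockets start empty; any chill fits any pocket.
- pocket5 (a point): pocket 5 of the core box, at x = 50, y = 35 mm of the core box: a round bore 38 mm wide and 14 mm deep from the block's top (floor 6 mm above the bench). The point is where the centre of a seated chill lies, 21 mm above the bench, that is 1 mm above the block's top. All pockets start empty; any chill fits any pocket.
- chill0: chill: plain copper-coloured metal cylinder, 32 mm across and 30 mm high, 0.13 to 0.25 kg, standing upright on the bench on the black mat (1 mm thin, look only); origin at its centre, 15 mm above the bench, z along its axis; either end may be down. Seated in a pocket, its top stands 16 mm above the block's top. Four to six of the six are present.
- chill1: chill: plain copper-coloured metal cylinder, 32 mm across and 30 mm high, 0.13 to 0.25 kg, standing upright on the bench on the black mat (1 mm thin, look only); origin at its centre, 15 mm above the bench, z along its axis; either end may be down. Seated in a pocket, its top stands 16 mm above the block's top. Four to six of the six are present.
- chill2: chill: plain copper-coloured metal cylinder, 32 mm across and 30 mm high, 0.13 to 0.25 kg, standing upright on the bench on the black mat (1 mm thin, look only); origin at its centre, 15 mm above the bench, z along its axis; either end may be down. Seated in a pocket, its top stands 16 mm above the block's top. Four to six of the six are present.
- chill3: chill: plain copper-coloured metal cylinder, 32 mm across and 30 mm high, 0.13 to 0.25 kg, standing upright on the bench on the black mat (1 mm thin, look only); origin at its centre, 15 mm above the bench, z along its axis; either end may be down. Seated in a pocket, its top stands 16 mm above the block's top. Four to six of the six are present.
- chill4: chill: plain copper-coloured metal cylinder, 32 mm across and 30 mm high, 0.13 to 0.25 kg, standing upright on the bench on the black mat (1 mm thin, look only); origin at its centre, 15 mm above the bench, z along its axis; either end may be down. Seated in a pocket, its top stands 16 mm above the block's top. Four to six of the six are present.
- chill5: chill: plain copper-coloured metal cylinder, 32 mm across and 30 mm high, 0.13 to 0.25 kg, standing upright on the bench on the black mat (1 mm thin, look only); origin at its centre, 15 mm above the bench, z along its axis; either end may be down. Seated in a pocket, its top stands 16 mm above the block's top. Four to six of the six are present.
- hammer: bystander: hammer lying on the bench at the right
- oilcan: bystander: small blue bottle with a red cap, 130 mm high, standing at the far side
- mug: bystander: white mug, 90 mm high, standing at the far right
Things that resemble listed ones, but are neither listed nor needed, are in the scene too. Leave any blue or turquoise look-alike of the chill0 alone.

How it is judged:
By the outcome, as a careful person would: the job done as asked, in the order asked, and still so for the second after the job is handed in, with the robot touching nothing.
Of chill0, chill1, chill2, chill3, chill4, chill5 only 4 to 6 are there at a start; the rules pass over those that are not, and their reading is None.
At some moment in a run one of chill0, chill1, chill2, chill3, chill4, chill5 may be knocked a few centimetres aside while the robot is not near it.
It also fails if it takes over 210 s, if anything falls off the work surface, if the arm or the gripper's body presses on something with over 40 N, if the wrist force passes 120 N, or if a joint passes its speed limit or range.

## Working session

There is one attempt and no reset: what is moved stays moved. The work goes in short steps, Python scripts to look and compute and a tool call to move; the robot and the scene stay as the last step left them, time stands still between calls to the robot, and variables do not carry over. Pictures are saved under pics/ and viewed, and the job is handed in when it is done.

Besides the shell and the picture viewer there is one more tool, called after "Request:" in YAML: its name, and indented under it one key for each argument. move_arm: Moves the arm, as the interface text tells. Its arguments: {"type":"object","properties":{"rows":{"type":"array","items":{"type":"array","items":{"type":"number"}}},"squeeze":{"type":"number"}},"required":["rows"]}

```bash
mkdir -p pics; ls
python3 - <<'E'
from cell import robot
import cv2,numpy as np
np.set_printoptions(precision=4,suppress=True)
for n in("scene","top"):
    cv2.imwrite(f"pics/{n}0.png",robot.read_camera(n)[:,:,::-1]); m=robot.camera_model(n); print(n,m)
print(robot.observe())
E
```

```text
pics
scene {'mtx': array([[512.6243,   0.    , 317.2225],
       [  0.    , 512.6243, 241.2135],
       [  0.    ,   0.    ,   1.    ]]), 'extrinsics': array([[-0.726 , -0.4805,  0.4919,  1.0878],
       [ 0.6874, -0.4868,  0.539 ,  0.4749],
       [-0.0195,  0.7295,  0.6838,  0.7832],
       [ 0.    ,  0.    ,  0.    ,  1.    ]])}
top {'mtx': array([[593.293 ,   0.    , 314.3987],
       [  0.    , 593.293 , 245.7282],
       [  0.    ,   0.    ,   1.    ]]), 'extrinsics': array([[-0.0292,  0.9899, -0.139 ,  0.3596],
       [-0.9994, -0.0318, -0.0164, -0.0774],
       [-0.0207,  0.1384,  0.9902,  1.5512],
       [ 0.    ,  0.    ,  0.    ,  1.    ]])}
{'time': 0.1, 'qpos': array([-1.465 ,  0.3426,  1.5249,  0.    ,  1.2754, -0.146 ]), 'qvel': array([ 0.0008,  0.0003, -0.0033,  0.0004, -0.0025, -0.003 ]), 'joint_efforts': array([  0.0014, -43.2006, -24.4694,   0.072 ,   0.0526,  -0.0001]), 'tool_pos': array([ 0.1308, -0.5081,  0.2261]), 'tool_rot': array([-1.7169,  1.5694,  1.6764]), 'contact_force': array([-0.154 ,  0.3016, -0.2788]), 'torque': array([0.0007, 0.0229, 0.0069]), 'opening': 0.09141760434253329}
```

View pics/scene0.png

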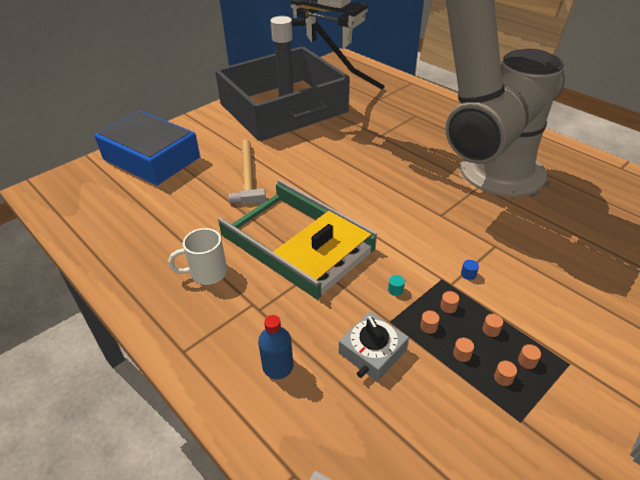

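View pics/top0.png

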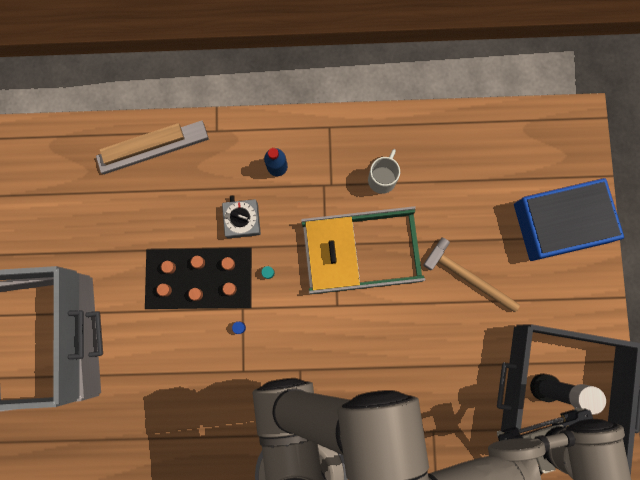

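```bash
cat > h.py <<'E'
from cell import robot
import cv2,numpy as np
np.set_printoptions(precision=4,suppress=True)
def cam(n):
    m=robot.camera_model(n); E=np.array(m['extrinsics']); return np.array(m['mtx']),E
def to_world(n,px,z):
    K,E=cam(n); px=np.atleast_2d(np.array(px,float))
    r=np.c_[(px[:,0]-K[0,2])/K[0,0],-(px[:,1]-K[1,2])/K[1,1],-np.ones(len(px))]
    d=r@E[:3,:3].T; t=(z-E[2,3])/d[:,2]; return E[:3,3]+d*t[:,None]
def to_px(n,P):
    K,E=cam(n); P=np.atleast_2d(P); c=(P-E[:3,3])@E[:3,:3]
    return np.c_[K[0,0]*c[:,0]/-c[:,2]+K[0,2],-K[1,1]*c[:,1]/-c[:,2]+K[1,2]]
def crop(img,x0,y0,x1,y1,s,fn):
    cv2.imwrite(fn,cv2.resize(img[y0:y1,x0:x1,::-1],None,fx=s,fy=s,interpolation=cv2.INTER_CUBIC))
def chills(n,img,lo=60):
    hsv=cv2.cvtColor(img,cv2.COLOR_RGB2HSV)
    return hsv
E
python3 - <<'E'
from h import *
t=cv2.imread('pics/top0.png')[:,:,::-1]; s=cv2.imread('pics/scene0.png')[:,:,::-1]
crop(t,290,195,430,305,5,'pics/a1.png')
crop(t,140,190,280,320,5,'pics/a2.png')
crop(s,320,290,420,385,6,'pics/a3.png')
crop(s,210,170,390,305,4,'pics/a4.png')
E
```

```text
(no output)
```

View pics/a1.png

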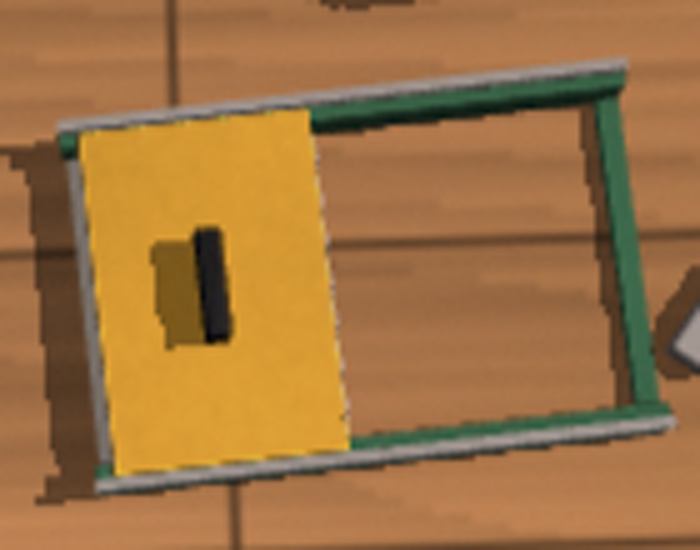

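View pics/a2.png

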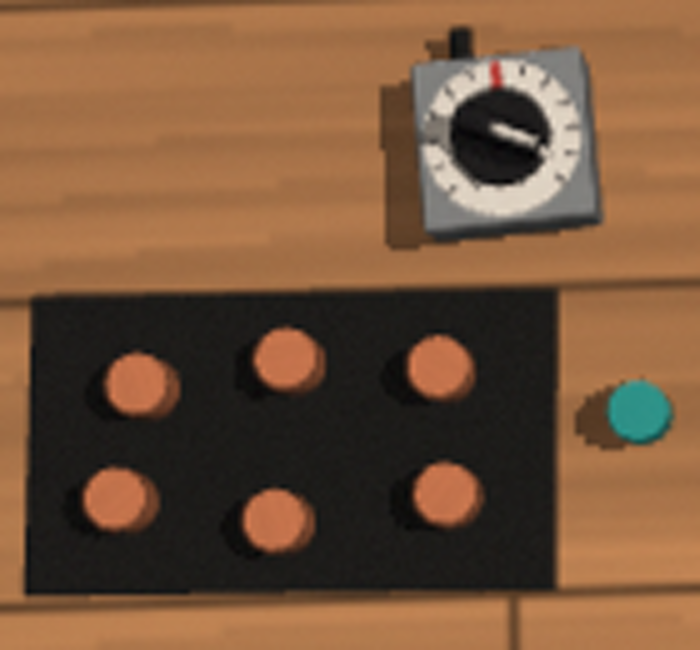

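View pics/a3.png

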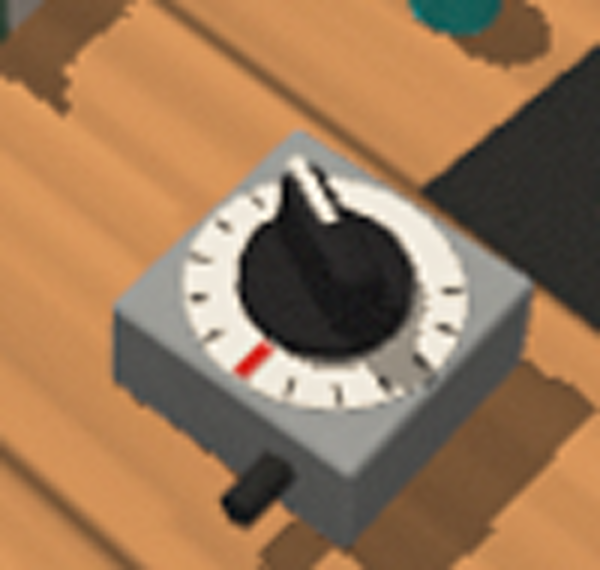

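View pics/a4.png

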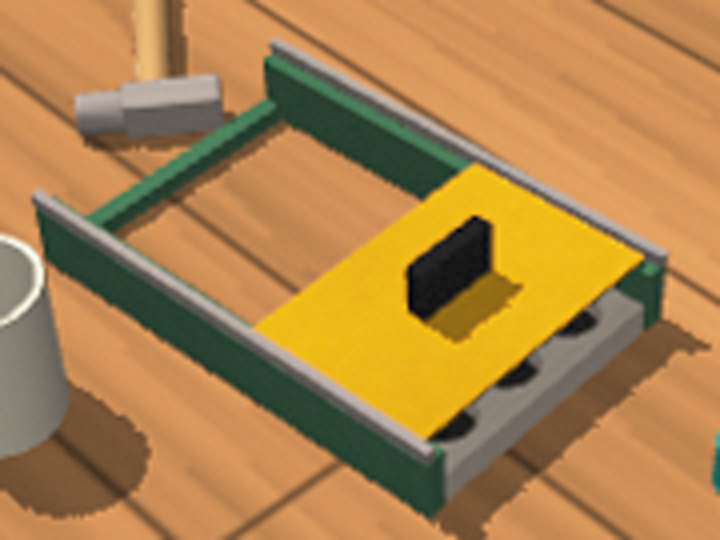

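```bash
cat > meas.py <<'E'
from h import *
from scipy.optimize import least_squares
t=cv2.imread('pics/top0.png')[:,:,::-1]; s=cv2.imread('pics/scene0.png')[:,:,::-1]
def blobs(mask,amin=20):
    n,l,st,c=cv2.connectedComponentsWithStats(mask.astype(np.uint8)); return [(c[i],st[i]) for i in range(1,n) if st[i,4]>=amin]
# chills: mask of saturated orange inside region
for n,img in(('top',t),('scene',s)):
    reg=np.zeros(img.shape[:2],np.uint8)
    mat=np.array([[146,249],[251,249],[251,308],[145,308]]) if n=='top' else np.array([[440,281],[567,365],[522,419],[392,332]])
    cv2.fillPoly(reg,[mat],1)
    h=cv2.cvtColor(img.copy(),cv2.COLOR_RGB2HSV)
    hi=190 if n=='top' else 0
    m=(reg>0)&(h[...,2]>150)&(h[...,1]>80)
    for c,st in blobs(m,20):
        print(n,c,st, to_world(n,c,0.03 if n=='top' else 0.02)[0])
def px(cr,o,k): return np.array(cr,float)/k+np.array(o)-0.5+0.5/k
top_strip=px([[60,124],[626,60],[97,493],[676,426]],(290,195),5)
S=np.array([[96,68,50],[96,-228,50],[-96,68,50],[-96,-228,50]])/1e3
# handle
top_h=px([[206,230],[220,342]],(290,195),5)
sc_y=px([[472,165],[645,258]],(210,170),4)
def tf(p,P):
    c,s_=np.cos(p[2]),np.sin(p[2]); P=np.array(P); return np.c_[p[0]+c*P[:,0]-s_*P[:,1],p[1]+s_*P[:,0]+c*P[:,1],P[:,2]]
def res(p):
    r=to_px('top',tf(p,S))-top_strip
    return r.ravel()
f=least_squares(res,[.53,-.1,0.1]); print('box',f.x,np.degrees(f.x[2])); print(f.fun.reshape(-1,2))
# yellow
for n,img in(('top',t),('scene',s)):
    h=cv2.cvtColor(img.copy(),cv2.COLOR_RGB2HSV)
    m=((h[...,0]>18)&(h[...,0]<30)&(h[...,1]>190)&(h[...,2]>90)).astype(np.uint8)
    b=[x for x in blobs(m,200)]; print([x[1] for x in b])
    cs=max(cv2.findContours(m,cv2.RETR_EXTERNAL,cv2.CHAIN_APPROX_NONE)[0],key=cv2.contourArea)
    q=cv2.approxPolyDP(cs,6,True)[:,0]; W=to_world(n,q,.046); print(q.tolist()); 
    c,s_=np.cos(f.x[2]),np.sin(f.x[2]); d=W[:,:2]-f.x[:2]; print('boxframe',np.c_[c*d[:,0]+s_*d[:,1],-s_*d[:,0]+c*d[:,1]])
W=to_world('top',top_h,.08)[:,:2].mean(0)-f.x[:2]; print('handle',c*W[0]+s_*W[1],-s_*W[0]+c*W[1])
# dial
cen=to_world('top',px([[500,136]],(140,190),5),.0415); red=to_world('top',px([[496,75]],(140,190),5),.0415)
p0=to_world('top',px([[493,125]],(140,190),5),.073);p1=to_world('top',px([[546,149]],(140,190),5),.073)
box4=to_world('top',px([[414,67],[580,47],[602,215],[428,232]],(140,190),5),.04)
print('dial cen',cen,box4.mean(0),'red',red,'ptr',p0,p1,box4)
a=lambda v:np.degrees(np.arctan2(v[1],v[0]))
print('red ang',a((red-cen)[0]),'ptr ang',a((p1-p0)[0]),'box',a(box4[0]-box4[3]),a(box4[1]-box4[2]))
k=px([[300,163],[330,215]],(320,290),6)
k=np.array([[300,163],[330,215]])/6+[320-.42,290-.42]
q=to_world('scene',k,.073); print('scene ptr',q,a((q[0]-q[1]))); 
k=np.array([[267,350],[240,374],[328,262]])/6+[320-.42,290-.42]
q=to_world('scene',k,.0415); print('scene red',q)
E
python3 meas.py
```

```text
top [196.7282 261.0874] [191 256  12  11 103] [0.5427 0.2538 0.03  ]
top [227.3796 262.8426] [222 257  12  12 108] [0.5356 0.1742 0.03  ]
top [166.9126 266.165 ] [162 261  11  11 103] [0.5319 0.3313 0.03  ]
top [228.6038 288.0283] [223 283  12  11 106] [0.4704 0.1716 0.03  ]
top [162.5514 289.0187] [157 284  12  11 107] [0.4731 0.3423 0.03  ]
top [194.4455 293.4182] [189 288  12  12 110] [0.4592 0.2598 0.03  ]
scene [450.2189 297.0888] [442 291  17  13 169] [0.464  0.1694 0.02  ]
scene [430.1148 316.9891] [422 311  17  13 183] [0.5308 0.1722 0.02  ]
scene [493.0318 321.1019] [485 314  18  14 157] [0.4556 0.2591 0.02  ]
scene [429.3687 355.3384] [408 339  59  44 198] [0.5997 0.2234 0.02  ]
scene [464.3832 344.7757] [456 338  18  15 214] [0.5375 0.253  0.02  ]
scene [531.009  351.8744] [522 345  19  15 223] [0.4669 0.3426 0.02  ]
scene [506.7469 368.4653] [497 361  20  16 245] [0.5267 0.3314 0.02  ]
box [ 0.5504 -0.095   0.0811] 4.644767777175448
[[-0.84   -0.3092]
 [ 0.3898 -0.4143]
 [-0.1267  0.1669]
 [ 0.5623  0.5055]]
[array([ 306,  217,   53,   73, 2936], dtype=int32)]
[[349, 217]
[... 156 characters left out ...]
2944], dtype=int32)]
[[370, 234], [328, 211], [274, 251], [317, 279]]
boxframe [[-0.084   0.0585]
 [-0.0835 -0.0596]
 [ 0.0864 -0.0597]
 [ 0.0865  0.0599]]
handle -0.001153418853452411 -0.0019385710682141093
dial cen [[0.6534 0.1394 0.0415]] [0.6516 0.1365 0.04  ] red [[0.6858 0.1411 0.0415]] ptr [[0.6531 0.1384 0.073 ]] [[0.6398 0.1116 0.073 ]] [[0.6918 0.1841 0.04  ]
 [0.6995 0.0973 0.04  ]
 [0.6105 0.0872 0.04  ]
 [0.6045 0.1775 0.04  ]]
red ang 3.0240101363349923 ptr ang -116.35363657491662 box 4.31937650275359 6.421322212036256
scene ptr [[0.6443 0.1194 0.073 ]
 [0.6521 0.1381 0.073 ]] -112.68135413989877
scene red [[0.6818 0.1429 0.0415]
 [0.6934 0.1431 0.0415]
 [0.6461 0.1343 0.0415]]
```

```bash
cat > plan.py <<'E'
from h import *
from scipy.spatial.transform import Rotation as Ro
import sys
def st():
    o=robot.observe(); R=Ro.from_euler('xyz',o['tool_rot']).as_matrix(); return o,R
def phi_of(R): return np.degrees(np.arctan2(R[1,1],R[0,1]))
def Rdown(phi):
    p=np.radians(phi); x=np.array([0,0,-1.]); y=np.array([np.cos(p),np.sin(p),0]); return np.c_[x,y,np.cross(x,y)]
def plan(wps,start=None,nmax=None):
    """wps: list of (x,y,z,phi,opening,nrows)"""
    o,R=st(); p=np.array(o['tool_pos'])
    if start: p=np.array(start[:3]); R=Rdown(start[3])
    rows=[]
    for x,y,z,phi,op,n in wps:
        T=np.array([x,y,z]); RT=Rdown(phi); p0=p.copy(); dr=Ro.from_matrix(R.T@RT).as_rotvec()
        for k in range(n):
            R1=R
            pt=p0+(T-p0)*(k+1)/n
            d=R.T@(pt-p); rows.append([op]+[float(v) for v in np.r_[np.round(d,4),np.round(dr/n,3)]])
            R=R@Ro.from_rotvec(np.round(dr/n,3)).as_matrix(); p=p+0*d+(pt-p)
            if np.linalg.norm(d)>.0625 or np.linalg.norm(dr/n)>.186: print('TOO BIG',k,d,dr/n)
    for i in range(0,len(rows),8): print('['+', '.join('['+','.join(f'{v+0:g}' for v in r)+']' for r in rows[i:i+8])+']',len(rows[i:i+8]))
def show():
    o,R=st(); print('t',o['time'],'pos',o['tool_pos'],'phi',phi_of(R),'tilt',R[:,0],'F',o['contact_force'],'op',o['opening'],'q',o['qpos'])
E
python3 - <<'E'
from plan import *
show()
o,R=st(); print('c',phi_of(R)-np.degrees(o['qpos'][0]-o['qpos'][5]))
k=np.array([[295,132],[533,290],[350,475],[115,305]])/6+[320-.42,290-.42]
q=to_world('scene',k,.04); print('scene box corners',q,q.mean(0))
for n in('top','scene'):
    img=cv2.imread(f'pics/{n}0.png'); m=((img.min(2)>170)*255).astype(np.uint8)
    m[:, :]=np.where(cv2.circle(np.zeros_like(m),(239,216) if n=='top' else (374,338),18 if n=='top' else 27,1,-1)>0,m,0)
    pts=cv2.findNonZero(m); hull=cv2.convexHull(pts); e=cv2.fitEllipse(hull); print(n,e,to_world(n,e[0],.0415))
E
```

```text
t 0.1 pos [ 0.1308 -0.5081  0.2261] phi -75.57545595227118 tilt [-0.0001  0.0014 -1.    ] F [-0.154   0.3016 -0.2788] op 0.09141760434253329 q [-1.465   0.3426  1.5249  0.      1.2754 -0.146 ]
c 3.9313316051448055e-06
scene box corners [[0.6159 0.0937 0.04  ]
 [0.6098 0.1822 0.04  ]
 [0.6951 0.1867 0.04  ]
 [0.7013 0.1006 0.04  ]] [0.6555 0.1408 0.04  ]
top ((239.92662048339844, 217.06883239746094), (30.075223922729492, 30.625120162963867), 59.615234375) [[0.6527 0.1386 0.0415]]
scene ((373.3540344238281, 337.4488830566406), (40.02235412597656, 47.294715881347656), 106.41475677490234) [[0.654  0.1393 0.0415]]
```

Run:
```python
from plan import *
plan([(.653,.139,.18,-24,70,16)])
```

```text
[[70,0.0029,-0.031,-0.0417,-0.056,0,0], [70,0.0029,-0.0287,-0.0434,-0.056,0,0], [70,0.0029,-0.0262,-0.0449,-0.056,0,0], [70,0.0029,-0.0236,-0.0463,-0.056,0,0], [70,0.0029,-0.021,-0.0475,-0.056,0,0], [70,0.0029,-0.0183,-0.0486,-0.056,0,0], [70,0.0029,-0.0156,-0.0496,-0.056,0,0], [70,0.0029,-0.0128,-0.0504,-0.056,0,0]] 8
[[70,0.0029,-0.0099,-0.051,-0.056,0,0], [70,0.0029,-0.007,-0.0515,-0.056,0,0], [70,0.0029,-0.0042,-0.0518,-0.056,0,0], [70,0.0029,-0.0012,-0.052,-0.056,0,0], [70,0.0029,0.0017,-0.0519,-0.056,0,0], [70,0.0029,0.0046,-0.0518,-0.056,0,0], [70,0.0029,0.0075,-0.0514,-0.056,0,0], [70,0.0029,0.0103,-0.0509,-0.056,0,0]] 8
```

Request:
move_arm:
  rows:
    - [70,0.003,-0.031,-0.042,-0.056,0,0]
    - [70,0.003,-0.029,-0.043,-0.056,0,0]
    - [70,0.003,-0.026,-0.045,-0.056,0,0]
    - [70,0.003,-0.024,-0.046,-0.056,0,0]
    - [70,0.003,-0.021,-0.0475,-0.056,0,0]
    - [70,0.003,-0.018,-0.0485,-0.056,0,0]
    - [70,0.003,-0.0155,-0.0495,-0.056,0,0]
    - [70,0.003,-0.013,-0.0505,-0.056,0,0]
  squeeze: 10

```text
time: 1.1
tool_pos: [0.3949, -0.1752, 0.1999]
tool_rot: [-2.04, 1.567, 1.808]
contact_force: [1.2, -1.3, 0.7]
opening: 0.0646
```

Request:
move_arm:
  rows:
    - [70,0.003,-0.01,-0.051,-0.056,0,0]
    - [70,0.003,-0.007,-0.0515,-0.056,0,0]
    - [70,0.003,-0.004,-0.052,-0.056,0,0]
    - [70,0.003,-0.001,-0.052,-0.056,0,0]
    - [70,0.003,0.0015,-0.052,-0.056,0,0]
    - [70,0.003,0.0045,-0.052,-0.056,0,0]
    - [70,0.003,0.0075,-0.0515,-0.056,0,0]
    - [70,0.003,0.01,-0.051,-0.056,0,0]

```text
time: 2.1
tool_pos: [0.6576, 0.1651, 0.173]
tool_rot: [-1.647, 1.565, 2.666]
contact_force: [0.7, -0.5, 0.1]
opening: 0.0646
```

Run:
```python
from plan import *
show()
plan([(.653,.139,.12,-24,60,4),(.653,.139,.12,-24,60,4)])
```

```text
t 2.1 pos [0.6576 0.1651 0.173 ] phi -22.930559381512893 tilt [-0.005   0.0026 -1.    ] F [ 0.6675 -0.5082  0.0903] op 0.06458108481851713 q [0.1315 0.6711 1.12   0.0033 1.3552 0.5311]
[[60,0.0132,0.0016,0.0065,0.005,0,0.001], [60,0.0132,0.0016,0.0065,0.005,0,0.001], [60,0.0132,0.0016,0.0064,0.005,0,0.001], [60,0.0132,0.0016,0.0064,0.005,0,0.001], [60,0,0,0,0,0,0], [60,0,0,0,0,0,0], [60,0,0,0,0,0,0], [60,0,0,0,0,0,0]] 8
```

Request:
move_arm:
  rows:
    - [60,0.013,0.0016,0.0065,0.005,0,0]
    - [60,0.013,0.0016,0.0065,0.005,0,0]
    - [60,0.013,0.0016,0.0065,0.005,0,0]
    - [60,0.013,0.0016,0.0065,0.005,0,0]
    - [60,0,0,0,0,0,0]
    - [60,0,0,0,0,0,0]
    - [60,0,0,0,0,0,0]
    - [60,0,0,0,0,0,0]

```text
time: 3.1
tool_pos: [0.652, 0.1371, 0.1168]
tool_rot: [-1.466, 1.563, 2.825]
contact_force: [-0.1, -0.1, 0.2]
opening: 0.055
```

Run:
```python
from plan import *
show()
s=robot.read_camera('scene'); crop(s,300,220,450,390,4,'pics/d1.png')
plan([(.653,.139,.046,-24,60,5),(.653,.139,.046,-24,60,3)])
```

```text
t 3.1 pos [0.652  0.1371 0.1168] phi -24.160189968385755 tilt [-0.0072  0.0024 -1.    ] F [-0.1347 -0.1306  0.1668] op 0.05501419330564438 q [0.0909 0.6963 1.232  0.0032 1.2202 0.5115]
[[60,0.0142,0.0001,-0.0004,-0.001,0,0.002], [60,0.0142,0.0001,-0.0004,-0.001,0,0.002], [60,0.0142,0.0001,-0.0004,-0.001,0,0.002], [60,0.0142,0,-0.0004,-0.001,0,0.002], [60,0.0142,0,-0.0004,-0.001,0,0.002], [60,0,0,0,0.001,0,-0.001], [60,0,0,0,0.001,0,-0.001], [60,0,0,0,0.001,0,-0.001]] 8
```

View pics/d1.png

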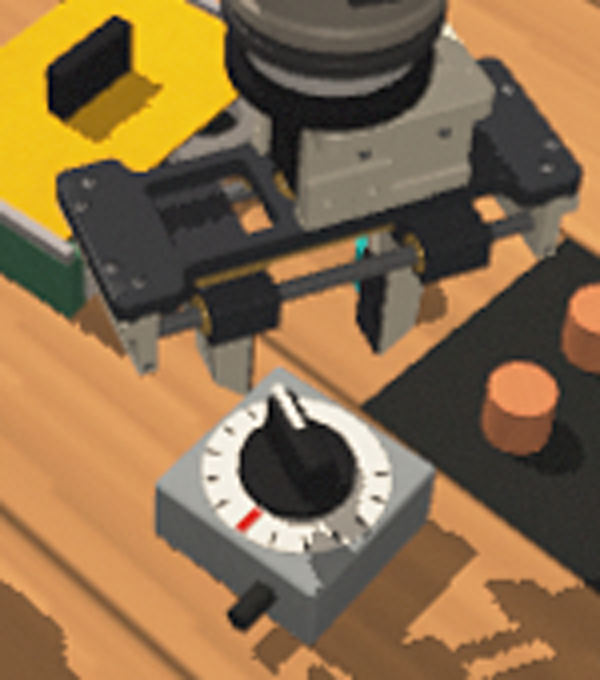

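Request:
move_arm:
  rows:
    - [60,0.016,0,0,0,0,0.007]
    - [60,0.016,0,0,0,0,0]
    - [60,0.015,0,0,0,0,0]
    - [60,0.012,0,0,0,0,0]
    - [60,0.006,0,0,0,0,0]
    - [60,0,0,0,0,0,0]
    - [60,0,0,0,0,0,0]
    - [60,0,0,0,0,0,0]

```text
time: 4.15
tool_pos: [0.6531, 0.1378, 0.0499]
tool_rot: [1.943, 1.569, -0.048]
contact_force: [-0.5, -0.7, -0.3]
opening: 0.0549
```

Run:
```python
from plan import *
show()
```

```text
t 4.15 pos [0.6531 0.1378 0.0499] phi -24.113505485138585 tilt [ 0.0021 -0.0001 -1.    ] F [-0.4996 -0.6883 -0.268 ] op 0.05494098727159543 q [ 0.0934  0.7636  1.3    -0.0003  1.0759  0.5144]
```

Good; close gently.

Request:
move_arm:
  rows:
    - [0,0.003,0,0,0,0,0]
    - [0,0,0,0,0,0,0]
    - [0,0,0,0,0,0,0]
    - [0,0,0,0,0,0,0]
    - [0,0,0,0,0,0,0]
    - [0,0,0,0,0,0,0]
    - [0,0,0,0,0,0,0]
    - [0,0,0,0,0,0,0]
  squeeze: 8

```text
time: 5.15
tool_pos: [0.6531, 0.1381, 0.0476]
tool_rot: [2.084, 1.568, 0.093]
contact_force: [-1.0, 0.1, -0.1]
opening: 0.0143
```

Run:
```python
from plan import *
show()
print(robot.observe()['torque'])
```

```text
t 5.15 pos [0.6531 0.1381 0.0476] phi -24.09681639183038 tilt [ 0.0026  0.0002 -1.    ] F [-0.962   0.0976 -0.1234] op 0.014250337440834041 q [ 0.0937  0.766   1.3022 -0.      1.0707  0.5143]
[0.0751 0.043  0.0731]
```

Request:
move_arm:
  rows:
    - [0,0,0,0,-0.12,0,0]
    - [0,0,0,0,-0.15,0,0]
    - [0,0,0,0,-0.15,0,0]
    - [0,0,0,0,-0.15,0,0]
    - [0,0,0,0,-0.15,0,0]
    - [0,0,0,0,-0.15,0,0]
    - [0,0,0,0,-0.1,0,0]
    - [0,0,0,0,0,0,0]

```text
time: 6.15
tool_pos: [0.6554, 0.1384, 0.0476]
tool_rot: [1.212, 1.563, 0.22]
contact_force: [-0.4, 0.8, 0.4]
opening: 0.0141
```

Run:
```python
from plan import *
show()
```

```text
t 6.15 pos [0.6554 0.1384 0.0476] phi 33.143503204006855 tilt [ 0.0075  0.0017 -1.    ] F [-0.3566  0.7835  0.4221] op 0.014065151828796071 q [ 0.0933  0.7671  1.2998  0.0011  1.067  -0.4857]
```

Request:
move_arm:
  rows:
    - [0,0,-0.001,-0.001,-0.13,0,0]
    - [0,0,0,0,-0.15,0,0]
    - [0,0,0,0,-0.15,0,0]
    - [0,0,0,0,-0.15,0,0]
    - [0,0,0,0,-0.15,0,0]
    - [0,0,0,0,-0.15,0,0]
    - [0,0,0,0,-0.13,0,0]
    - [0,0,0,0,-0.03,0,0]

```text
time: 7.15
tool_pos: [0.6566, 0.1406, 0.0477]
tool_rot: [0.282, 1.556, 0.342]
contact_force: [-0.2, 0.9, -0.9]
opening: 0.0137
```

Run:
```python
from plan import *
show()
s=robot.read_camera('scene'); crop(s,300,220,450,390,4,'pics/d2.png')
t=robot.read_camera('top'); crop(t,180,170,300,270,6,'pics/d3.png')
```

```text
t 7.15 pos [0.6566 0.1406 0.0477] phi 93.434888017097 tilt [ 0.0136  0.0049 -0.9999] F [-0.1956  0.9267 -0.8987] op 0.013686026526699627 q [ 0.0952  0.7663  1.3017  0.0041  1.0596 -1.5375]
```

View pics/d2.png

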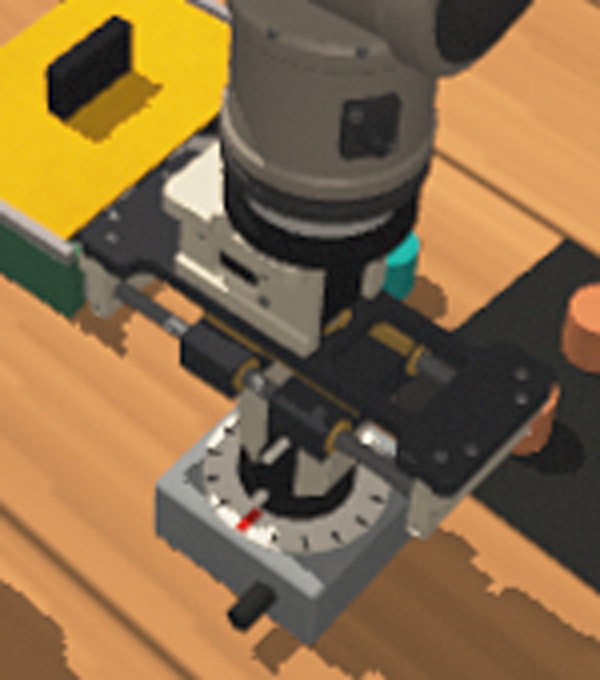

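Request:
move_arm:
  rows:
    - [0,0,0,0,-0.02,0,0]
    - [0,0,0,0,0,0,0]
    - [50,0,0,0,0,0,0]
    - [50,0,0,0,0,0,0]
    - [50,-0.02,0,0,0,0,0]
    - [50,-0.04,0,0,0,0,0]
    - [50,-0.04,0.02,0,0,0,0]
    - [50,-0.01,0,0,0,0,0]

```text
time: 8.25
tool_pos: [0.6532, 0.1589, 0.1589]
tool_rot: [0.245, 1.559, 0.318]
contact_force: [0.3, -0.7, 0.6]
opening: 0.0461
```

Run:
```python
from plan import *
show()
s=robot.read_camera('scene'); cv2.imwrite('pics/s4.png',s[:,:,::-1]);crop(s,320,290,420,385,6,'pics/d4.png')
t=robot.read_camera('top'); cv2.imwrite('pics/t4.png',t[:,:,::-1]); crop(t,180,170,300,270,6,'pics/d5.png')
```

```text
t 8.25 pos [0.6532 0.1589 0.1589] phi 94.19943656194816 tilt [ 0.0108  0.0035 -0.9999] F [ 0.3179 -0.6657  0.6334] op 0.04606899669327236 q [ 0.1237  0.6607  1.1788  0.0023  1.2909 -1.521 ]
```

View pics/d4.png

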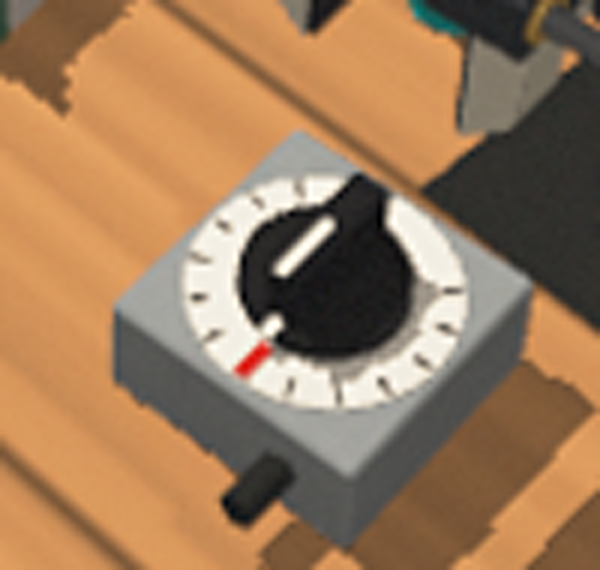

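Run:
```python
from plan import *
a=lambda v:np.degrees(np.arctan2(v[1],v[0]))
s=cv2.imread('pics/s4.png')[:,:,::-1].astype(float)
def blob(x0,y0,x1,y1,wf,z):
    yy,xx=np.mgrid[y0:y1,x0:x1]; w=wf(s[y0:y1,x0:x1]); P=to_world('scene',np.c_[xx.ravel(),yy.ravel()],z)[:,:2]; w=w.ravel()
    m=(w[:,None]*P).sum(0)/w.sum(); C=((P-m)*w[:,None]).T@(P-m)/w.sum(); ev,V=np.linalg.eigh(C); v=V[:,1]; v=v if v[0]>0 else -v
    print(m,a(v),np.sqrt(ev)); return m,v
# pointer strip: crop (270..335, 218..278)/6
m,_=blob(364,326,376,338,lambda p:np.clip(p.min(2)-110,0,None)*( p.min(2)>110),.073)
r,_=blob(358,346,366,354,lambda p:np.clip(p[...,0]-p[...,1:].max(2)-60,0,None),.0415)
c=np.array([.6536,.139]); print('red dir',a(r-c), 'ptr centroid dir',a(m-c),'c2',a(r-np.array([.654,.1393])))
n,_=blob(363,342,368,346,lambda p:np.clip(p.min(2)-100,0,None),.042); print(a(n-c), a(r-m),a(r-n))
```

```text
[0.6658 0.1403] 5.300436354687367 [0.0021 0.0068]
[0.6871 0.1423] 4.706486419766957 [0.0012 0.0035]
red dir 5.59400016840624 ptr centroid dir 5.9660964067676225 c2 5.146922208045427
[0.6754 0.1383] 1.9698218361369635 [0.0012 0.0021]
-1.7454402794698922 5.3820105859300975 18.645221273726953
```

View pics/d5.png

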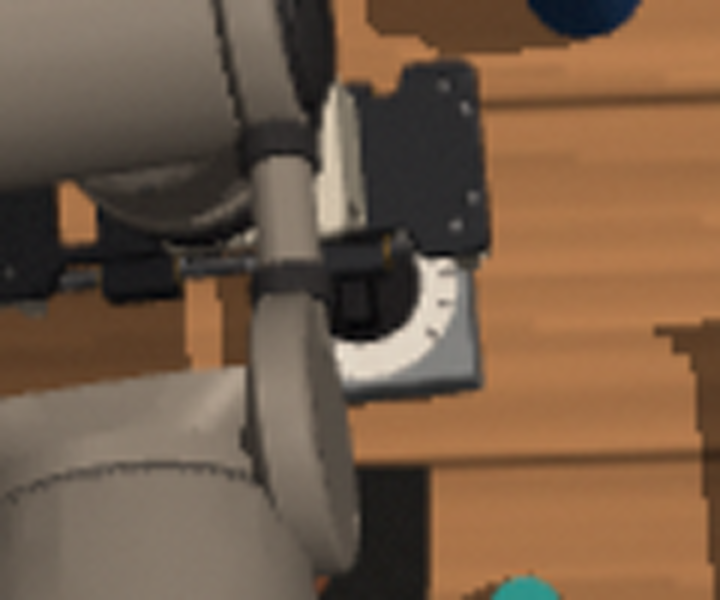

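Run:
```python
from plan import *
plan([(.55,-.096,.13,94.6,50,7)])
```

```text
[[50,0.0036,-0.0351,-0.0173,-0.001,0.001,0], [50,0.0036,-0.035,-0.0173,-0.001,0.001,0], [50,0.0036,-0.035,-0.0173,-0.001,0.001,0], [50,0.0037,-0.035,-0.0173,-0.001,0.001,0], [50,0.0037,-0.035,-0.0174,-0.001,0.001,0], [50,0.0037,-0.035,-0.0174,-0.001,0.001,0], [50,0.0037,-0.035,-0.0174,-0.001,0.001,0]] 7
```

Request:
move_arm:
  rows:
    - [50,0.005,-0.035,-0.017,-0.001,0.001,0]
    - [50,0.005,-0.044,-0.022,-0.001,0.001,0]
    - [50,0.005,-0.044,-0.022,-0.001,0.001,0]
    - [50,0.005,-0.044,-0.022,-0.001,0.001,0]
    - [50,0.005,-0.038,-0.019,-0.001,0.001,0]
    - [50,0.005,-0.025,-0.012,-0.001,0.001,0]
    - [50,0,-0.01,-0.005,-0.001,0.001,0]
    - [50,0,0,0,0,0,0]

```text
time: 9.35
tool_pos: [0.5403, -0.101, 0.1099]
tool_rot: [2.866, 1.547, 2.942]
contact_force: [-0.4, -0.4, -0.5]
opening: 0.046
```

Run:
```python
from plan import *
show()
plan([(.55,-.096,.053,94.6,50,5)])
```

```text
t 9.35 pos [ 0.5403 -0.101   0.1099] phi 94.33263352720215 tilt [-0.0229  0.0046 -0.9997] F [-0.3793 -0.4111 -0.526 ] op 0.04604625204226457 q [-0.3226  0.5168  1.594  -0.0033  1.0539 -1.9674]
[[50,0.0113,0.0008,0.0023,-0.001,-0.004,-0.001], [50,0.0114,0.0008,0.0022,-0.001,-0.004,-0.001], [50,0.0114,0.0008,0.0022,-0.001,-0.004,-0.001], [50,0.0114,0.0008,0.0021,-0.001,-0.004,-0.001], [50,0.0114,0.0008,0.0021,-0.001,-0.004,-0.001]] 5
```

Request:
move_arm:
  rows:
    - [50,0,0.001,0.006,0,-0.01,-0.002]
    - [50,0.006,0.002,0.005,0,-0.01,-0.002]
    - [50,0.012,0.001,0,0,0,0]
    - [50,0.014,0,0,0,0,0]
    - [50,0.012,0,0,0,0,0]
    - [50,0.009,0,0,0,0,0]
    - [50,0.003,0,0,0,0,0]
    - [50,0,0,0,0,0,0]

```text
time: 10.35
tool_pos: [0.552, -0.0923, 0.0485]
tool_rot: [2.227, 1.567, 2.306]
contact_force: [-0.1, -0.1, 0.6]
opening: 0.046
```

Run:
```python
from plan import *
show()
s=robot.read_camera('scene'); crop(s,210,150,390,305,4,'pics/c1.png')
```

```text
t 10.35 pos [ 0.552  -0.0923  0.0485] phi 94.57241349111283 tilt [-0.0028  0.003  -1.    ] F [-0.148  -0.1161  0.6449] op 0.046026457252020224 q [-0.3038  0.6041  1.6395  0.0027  0.9015 -1.956 ]
```

View pics/c1.png

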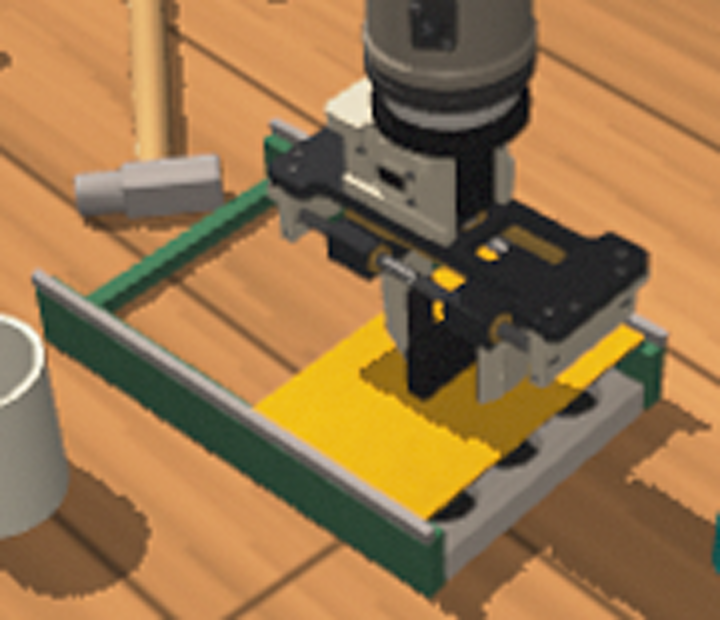

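Straddling the handle. Close while lifting 3 mm, then drag along −y.

Request:
move_arm:
  rows:
    - [0,-0.003,-0.004,0,0,0,0]
    - [0,0,0,0,0,0,0]
    - [0,0,0,0,0,0,0]
    - [0,0,0,0,0,0,0]
    - [0,0,0,0,0,0,0]
    - [0,0,0,0,0,0,0]
    - [0,0,-0.005,0,0,0,0]
    - [0,0,-0.015,0,0,0,0]
  squeeze: 20

```text
time: 11.4
tool_pos: [0.5548, -0.1163, 0.0532]
tool_rot: [1.578, 1.568, 1.66]
contact_force: [0.1, 2.7, 0.5]
opening: 0.0144
```

Run:
```python
from plan import *
show()
```

```text
t 11.4 pos [ 0.5548 -0.1163  0.0532] phi 94.66477168821258 tilt [-0.0003  0.0031 -1.    ] F [0.108  2.6961 0.454 ] op 0.014434505730307398 q [-0.3434  0.6068  1.6168  0.0035  0.9193 -1.9978]
```

Request:
move_arm:
  rows:
    - [0,0,-0.018,0,0,0,0]
    - [0,0,-0.02,0,0,0,0]
    - [0,0,-0.02,0,0,0,0]
    - [0,0,-0.02,0,0,0,0]
    - [0,0,-0.018,0,0,0,0]
    - [0,0,-0.014,0,0,0,0]
    - [0,0,-0.008,0,0,0,0]
    - [0,0,-0.002,0,0,0,0]

```text
time: 12.4
tool_pos: [0.5655, -0.2472, 0.0532]
tool_rot: [0.837, 1.568, 0.915]
contact_force: [1.4, 2.2, 1.8]
opening: 0.0138
```

Run:
```python
from plan import *
show()
```

```text
t 12.4 pos [ 0.5655 -0.2472  0.0532] phi 94.49148550963741 tilt [ 0.0018  0.0023 -1.    ] F [1.426  2.1563 1.8353] op 0.013812112274665405 q [-0.5377  0.6807  1.4636  0.0035  0.9969 -2.1888]
```

Request:
move_arm:
  rows:
    - [0,0,-0.003,0,0,0,0]
    - [0,0,-0.003,0,0,0,0]
    - [0,0,-0.003,0,0,0,0]
    - [0,0,-0.003,0,0,0,0]
    - [0,0,-0.003,0,0,0,0]
    - [0,0,-0.003,0,0,0,0]
    - [0,0,-0.003,0,0,0,0]
    - [0,0,-0.003,0,0,0,0]

```text
time: 13.4
tool_pos: [0.5658, -0.2523, 0.053]
tool_rot: [1.762, 1.541, 1.846]
contact_force: [-0.6, 11.7, 6.2]
opening: 0.0146
```

Run:
```python
from plan import *
show()
s=robot.read_camera('scene'); crop(s,210,120,390,305,4,'pics/c2.png')
```

```text
t 13.4 pos [ 0.5658 -0.2523  0.053 ] phi 94.8096535965389 tilt [-0.0082  0.0291 -0.9995] F [-0.5859 11.6512  6.2266] op 0.014610384532147518 q [-0.5537  0.6945  1.4357  0.0238  1.0337 -2.2209]
```

View pics/c2.png

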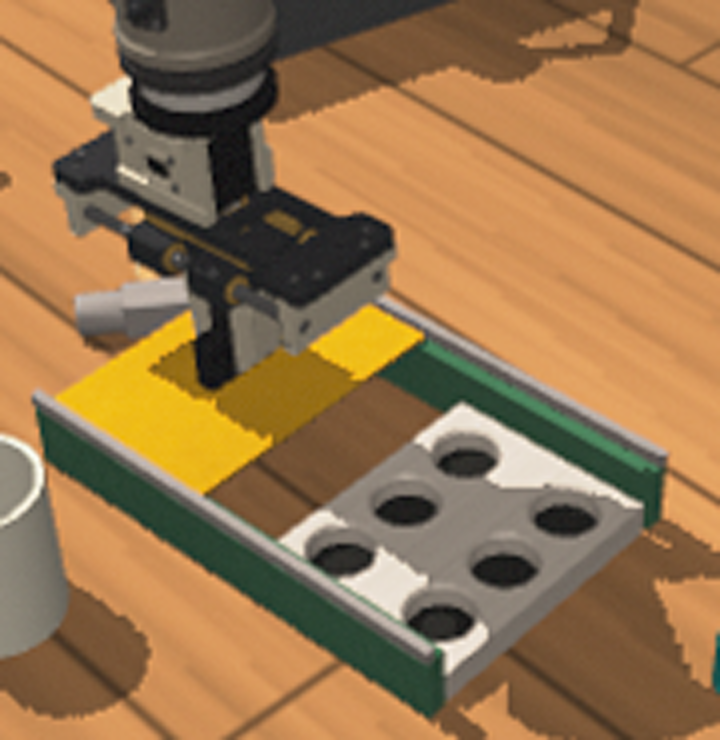

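Request:
move_arm:
  rows:
    - [45,0,0,0,0,0,0]
    - [45,0,0,0,0,0,0]
    - [45,0,0,0,0,0.008,-0.028]
    - [45,-0.02,0,0,0,0,0]
    - [45,-0.05,0,0,0,0,0]
    - [45,-0.04,0.04,0,0,0,0]
    - [60,0,0.06,-0.01,0,0,0]
    - [60,0,0.06,-0.01,0,0,0]

```text
time: 14.45
tool_pos: [0.5338, -0.0954, 0.1645]
tool_rot: [-2.734, 1.553, -2.658]
contact_force: [0.9, -0.4, -0.7]
opening: 0.0538
```

Request:
move_arm:
  rows:
    - [60,0,0.06,-0.01,0,0,0]
    - [60,0,0.06,-0.01,0,0,0]
    - [60,0,0.06,-0.01,0,0,0]
    - [60,0,0.06,-0.01,0,0,0]
    - [60,0,0.05,-0.005,0,0,0]
    - [60,0,0.02,0,0,0,0]
    - [60,0,0,0,0,0,0]
    - [60,0,0,0,0,0,0]

```text
time: 15.45
tool_pos: [0.4613, 0.221, 0.1632]
tool_rot: [-2.013, 1.553, -1.932]
contact_force: [-0.6, -0.7, 1.3]
opening: 0.0551
```

Run:
```python
from plan import *
show()
s=robot.read_camera('scene'); cv2.imwrite('pics/s6.png',s[:,:,::-1])
t=robot.read_camera('top'); cv2.imwrite('pics/t6.png',t[:,:,::-1]); crop(t,290,195,430,305,5,'pics/c6.png')
```

```text
t 15.45 pos [0.4613 0.221  0.1632] phi 94.61369715948553 tilt [-0.0064 -0.017  -0.9998] F [-0.5927 -0.7165  1.2668] op 0.05512164441150213 q [ 0.3058  0.3865  1.6455 -0.0158  1.1209 -1.3385]
```

View pics/s6.png

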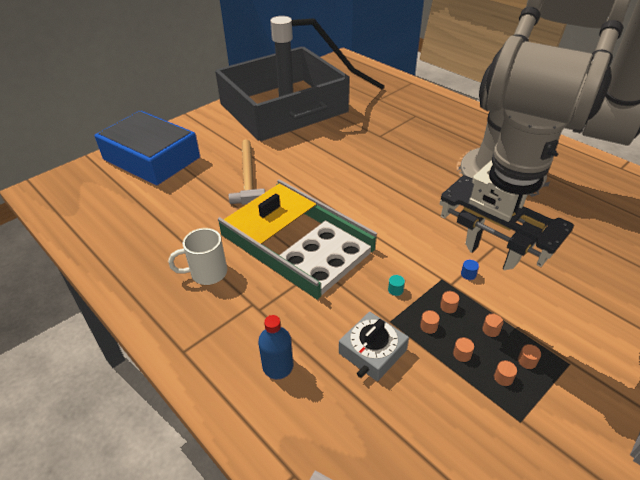

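View pics/c6.png

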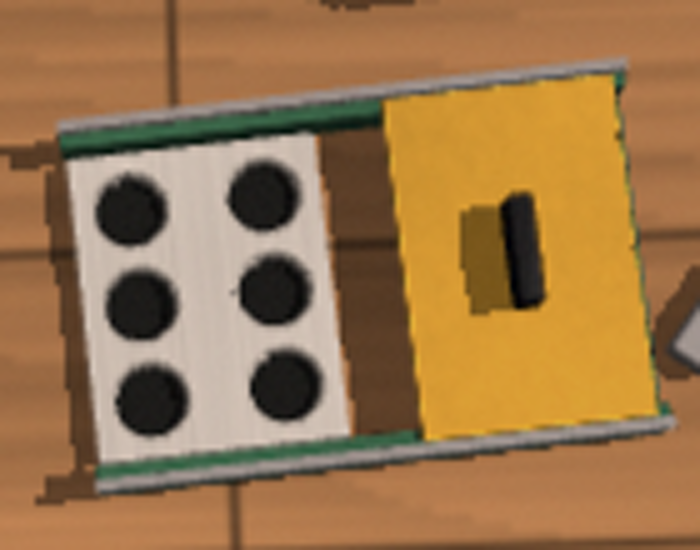

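```bash
cat > fit.py <<'E'
from plan import *
from scipy.optimize import least_squares
PK=np.array([[-50,-35],[0,-35],[50,-35],[-50,35],[0,35],[50,35]])/1e3
t=cv2.imread('pics/t6.png'); g=t.astype(int).min(2)
res={}
x0=[.5504,-.095,.081]
def tf(p,P):
    c,s=np.cos(p[2]),np.sin(p[2]); return np.c_[p[0]+c*P[:,0]-s*P[:,1],p[1]+s*P[:,0]+c*P[:,1]]
def cents(n,img,thr,r):
    out=[]
    g=cv2.resize(img,None,fx=4,fy=4,interpolation=cv2.INTER_CUBIC).astype(int).min(2)
    W=tf(x0,PK); px=to_px(n,np.c_[W,np.full(6,.02)])
    for p in px:
        m=np.zeros(g.shape,np.uint8); cv2.circle(m,tuple(int(round(v)) for v in (p+.5)*4-.5),int(r*4),1,-1)
        k=((m>0)&(g<thr)).astype(np.uint8); nn,l,st,c=cv2.connectedComponentsWithStats(k); i=1+np.argmax(st[1:,4])
        h=cv2.convexHull(cv2.findNonZero((l==i).astype(np.uint8))); e=cv2.fitEllipse(h)
        out.append((np.array(e[0])+.5)/4-.5); print(n,p,out[-1],np.array(e[1])/4)
    return np.array(out)
for n,f,thr,r in(('top','pics/t6.png',120,9.5),('scene','pics/s6.png',150,11)):
    P=cents(n,cv2.imread(f),thr,r); W=to_world(n,P,.02)[:,:2]
    f=least_squares(lambda p:(tf(p,PK)-W).ravel(),x0); print(n,W,'fit',f.x,'res',f.fun.reshape(-1,2)); res[n]=f.x
E
python3 fit.py
python3 - <<'E'
from plan import *
s=cv2.imread('pics/s6.png')[:,:,::-1]
crop(s,390,270,570,420,4,'pics/m6.png'); crop(s,265,215,385,300,6,'pics/p6.png')
E
```

```text
top [346.8368 271.9205] [346.803  271.5807] [14.8935 15.0954]
top [344.5747 252.8725] [344.5979 252.5876] [14.8917 15.1519]
top [342.333  233.9964] [342.4262 233.7107] [14.7567 15.0157]
top [319.9521 274.9372] [319.937  274.6261] [14.9674 15.244 ]
top [317.8124 255.8799] [317.8481 255.5978] [14.8714 15.192 ]
top [315.692  236.9946] [315.8185 236.7238] [14.7385 14.9852]
top [[ 0.5043 -0.1339]
 [ 0.554  -0.13  ]
 [ 0.6038 -0.1261]
 [ 0.4985 -0.0641]
 [ 0.5483 -0.0602]
 [ 0.5981 -0.0564]] fit [ 0.5512 -0.0951  0.0794] res [[-0.0002 -0.0001]
 [-0.     -0.    ]
 [-0.      0.0001]
 [ 0.     -0.0001]
 [ 0.0001 -0.    ]
 [ 0.0001  0.0001]]
scene [326.5209 231.9848] [325.7814 233.338 ] [11.7731 17.3983]
scene [311.3297 243.7231] [310.5873 245.1041] [12.5198 17.7657]
scene [295.3903 256.0396] [294.291  258.7019] [16.1756 18.8437]
scene [351.0227 246.2195] [350.3289 247.6011] [12.6236 18.1047]
scene [335.9479 258.6909] [335.2213 260.1272] [13.3245 18.4273]
scene [320.106  271.7969] [319.0982 274.2841] [16.5743 19.0682]
scene [[ 0.5077 -0.1319]
 [ 0.5573 -0.1278]
 [ 0.61   -0.1215]
 [ 0.5019 -0.0622]
 [ 0.5516 -0.0582]
 [ 0.6037 -0.0525]] fit [ 0.5554 -0.0924  0.0928] res [[ 0.0012  0.    ]
 [ 0.0013  0.0006]
 [-0.0016 -0.001 ]
 [ 0.0005  0.0001]
 [ 0.0005  0.0007]
 [-0.0018 -0.0004]]
```

View pics/m6.png

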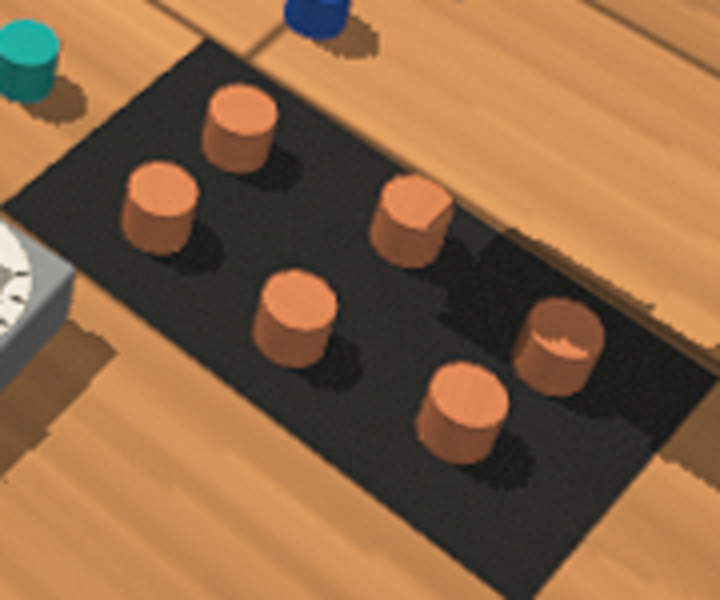

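View pics/p6.png

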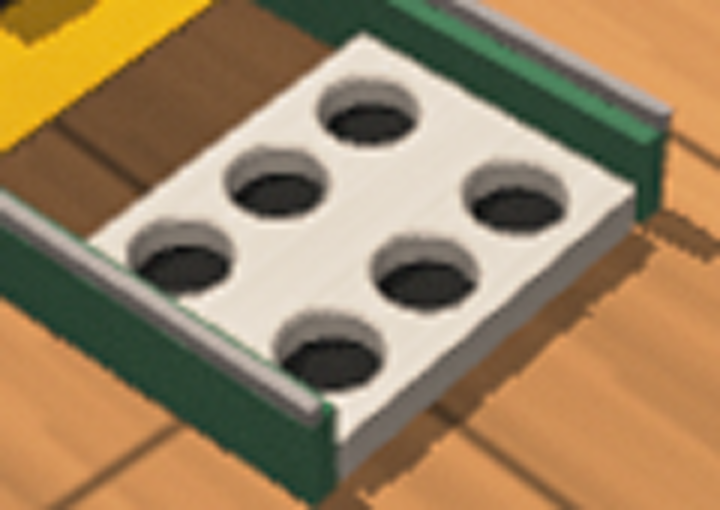

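Run:
```python
from plan import *
P=np.array([[243,108],[162,188],[414,201],[299,297],[560,327],[468,393]])/4+[390-.375,270-.375]
W=to_world('scene',P,.03); print(W)
T=np.array([[228.6,288.0],[227.38,262.84],[194.45,293.42],[196.73,261.09],[162.55,289.02],[166.91,266.17]])
W2=to_world('top',T,.03);print(W2[:,:2]-W[:,:2]); print((W+W2)/2)
p=np.array([[368,106+2],[277,181],[181,256],[516,194],[425,272],[330,350]])/6+[265-.42,215-.42]
print(to_world('scene',p,.02))
c=((W+W2)/2)[1]
plan([(c[0],c[1],.08,94.6,60,6)])
```

```text
[[0.471  0.1729 0.03  ]
 [0.5374 0.1757 0.03  ]
 [0.4613 0.2605 0.03  ]
 [0.5431 0.2548 0.03  ]
 [0.4758 0.3422 0.03  ]
 [0.5332 0.3325 0.03  ]]
[[-0.0006 -0.0013]
 [-0.0018 -0.0015]
 [-0.0021 -0.0007]
 [-0.0004 -0.001 ]
 [-0.0027  0.0001]
 [-0.0013 -0.0012]]
[[0.4707 0.1723 0.03  ]
 [0.5365 0.1749 0.03  ]
 [0.4603 0.2601 0.03  ]
 [0.5429 0.2543 0.03  ]
 [0.4744 0.3422 0.03  ]
 [0.5325 0.3319 0.03  ]]
[[ 0.5057 -0.1335  0.02  ]
 [ 0.5563 -0.1284  0.02  ]
 [ 0.6064 -0.1241  0.02  ]
 [ 0.5    -0.0633  0.02  ]
 [ 0.5509 -0.0583  0.02  ]
 [ 0.6003 -0.0546  0.02  ]]
[[60,0.0139,-0.0084,0.012,0,-0.001,0.003], [60,0.0139,-0.0084,0.012,0,-0.001,0.003], [60,0.0139,-0.0085,0.0119,0,-0.001,0.003], [60,0.0139,-0.0085,0.0119,0,-0.001,0.003], [60,0.0139,-0.0085,0.0119,0,-0.001,0.003], [60,0.0138,-0.0086,0.0119,0,-0.001,0.003]] 6
```

Request:
move_arm:
  rows:
    - [60,0.01,-0.01,0.014,0,-0.003,0.01]
    - [60,0.012,-0.015,0.02,0,-0.003,0.007]
    - [60,0.012,-0.014,0.02,0,0,0]
    - [60,0.012,-0.009,0.012,0,0,0]
    - [60,0.012,-0.003,0.004,0,0,0]
    - [60,0.01,0,0,0,0,0]
    - [60,0,0,0,0,0,0]
    - [60,0,0,0,0,0,0]

```text
time: 16.55
tool_pos: [0.5398, 0.1678, 0.0898]
tool_rot: [2.433, 1.568, 2.507]
contact_force: [-0.4, -0.6, 0.4]
opening: 0.0551
```

Run:
```python
from plan import *
show()
plan([(.5365,.1749,.012,94.6,60,6)])
```

```text
t 16.55 pos [0.5398 0.1678 0.0898] phi 94.21175483987531 tilt [-0.0023  0.0017 -1.    ] F [-0.395  -0.6004  0.3747] op 0.055057053314371836 q [ 0.1647  0.5556  1.5889  0.0024  0.999  -1.481 ]
[[60,0.013,0.0012,-0.0004,-0.001,0,0], [60,0.013,0.0012,-0.0004,-0.001,0,0], [60,0.013,0.0012,-0.0004,-0.001,0,0], [60,0.013,0.0012,-0.0004,-0.001,0,0], [60,0.013,0.0012,-0.0004,-0.001,0,0], [60,0.013,0.0012,-0.0004,-0.001,0,0]] 6
```

Request:
move_arm:
  rows:
    - [60,0.003,0.006,-0.003,-0.005,0,0]
    - [60,0.012,0.001,0,0,0,0]
    - [60,0.016,0,0,0,0,0]
    - [60,0.016,0,0,0,0,0]
    - [60,0.014,0,0,0,0,0]
    - [60,0.008,0,0,0,0,0]
    - [60,0.004,0,0,0,0,0]
    - [60,0,0,0,0,0,0]

```text
time: 17.55
tool_pos: [0.5352, 0.176, 0.0116]
tool_rot: [2.454, 1.568, 2.534]
contact_force: [-0.2, 0.4, 0.3]
opening: 0.0548
```

Run:
```python
from plan import *
show()
s=robot.read_camera('scene'); crop(s,370,230,520,370,4,'pics/g1.png')
plan([(.5365,.1749,.012,94.6,60,2)])
```

```text
t 17.55 pos [0.5352 0.176  0.0116] phi 94.60125069594261 tilt [-0.0025  0.0017 -1.    ] F [-0.2219  0.4252  0.3052] op 0.0548370568651857 q [ 0.1804  0.6636  1.6539  0.0029  0.8262 -1.4727]
[[60,-0.0001,-0.0006,0.0005,0,-0.001,-0.001], [60,-0.0001,-0.0006,0.0005,0,-0.001,-0.001]] 2
```

View pics/g1.png

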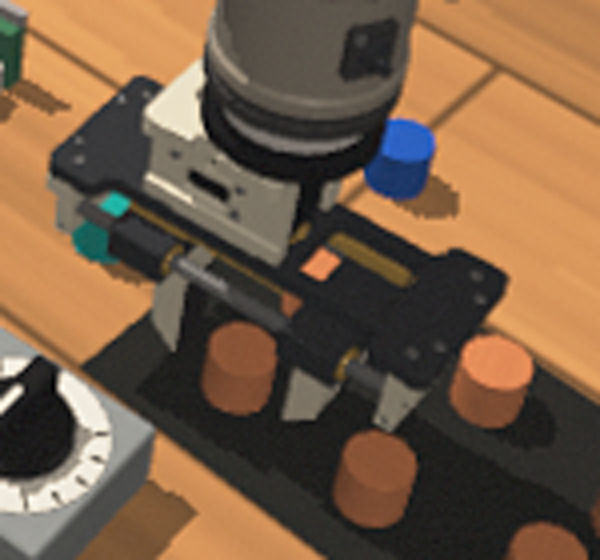

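Request:
move_arm:
  rows:
    - [60,0,-0.001,0.001,0,0,0]
    - [0,0,0,0,0,0,0]
    - [0,0,0,0,0,0,0]
    - [0,0,0,0,0,0,0]
    - [0,0,0,0,0,0,0]
    - [0,0,0,0,0,0,0]
    - [0,-0.005,0,0,0,0,0]
    - [0,-0.02,0,0,0,0,0]
  squeeze: 25

```text
time: 18.6
tool_pos: [0.5359, 0.1749, 0.0373]
tool_rot: [2.67, 1.567, 2.75]
contact_force: [0.9, -0.6, -1.0]
opening: 0.0314
```

Run:
```python
from plan import *
show()
print('to p4');plan([(.5496,-.0593,.11,94.6,0,7)])
```

```text
t 18.6 pos [0.5359 0.1749 0.0373] phi 94.599249548296 tilt [-0.0037  0.0015 -1.    ] F [ 0.9073 -0.6163 -1.0331] op 0.031411936393299277 q [ 0.1782  0.626   1.6358  0.0028  0.8832 -1.4746]
to p4
[[0,-0.0104,-0.0335,-0.0008,0,-0.001,0], [0,-0.0105,-0.0335,-0.0008,0,-0.001,0], [0,-0.0105,-0.0335,-0.0007,0,-0.001,0], [0,-0.0105,-0.0335,-0.0007,0,-0.001,0], [0,-0.0105,-0.0335,-0.0007,0,-0.001,0], [0,-0.0105,-0.0335,-0.0007,0,-0.001,0], [0,-0.0105,-0.0335,-0.0007,0,-0.001,0]] 7
```

Request:
move_arm:
  rows:
    - [0,-0.04,0,0,0,-0.002,0]
    - [0,-0.03,-0.02,0,0,0,0]
    - [0,0,-0.045,-0.001,0,0,0]
    - [0,0,-0.05,-0.001,0,0,0]
    - [0,0,-0.05,-0.001,0,0,0]
    - [0,0,-0.04,-0.001,0,0,0]
    - [0,0,-0.015,0,0,0,0]
    - [0,0,0,0,0,0,0]

```text
time: 19.6
tool_pos: [0.5505, -0.0502, 0.1122]
tool_rot: [0.779, 1.568, 0.861]
contact_force: [-0.1, 0.5, -1.6]
opening: 0.0313
```

Run:
```python
from plan import *
show()
plan([(.5496,-.0593,.05,94.6,0,3)])
```

```text
t 19.6 pos [ 0.5505 -0.0502  0.1122] phi 94.72343623466772 tilt [ 0.0015  0.0018 -1.    ] F [-0.1097  0.5159 -1.5723] op 0.03126721905036264 q [-0.2307  0.5064  1.6052  0.0024  1.0289 -1.8852]
[[0,0.0207,-0.003,-0.0006,0.001,0.001,-0.001], [0,0.0207,-0.003,-0.0006,0.001,0.001,-0.001], [0,0.0207,-0.003,-0.0005,0.001,0.001,-0.001]] 3
```

Request:
move_arm:
  rows:
    - [0,0.005,-0.008,-0.001,0,0,0]
    - [0,0.015,-0.001,-0.001,0,0,0]
    - [0,0.018,0,0,0,0,0]
    - [0,0.018,0,0,0,0,0]
    - [0,0.01,0,0,0,0,0]
    - [0,0.004,0,0,0,0,0]
    - [0,0,0,0,0,0,0]
    - [0,0,0,0,0,0,0]

```text
time: 20.6
tool_pos: [0.5478, -0.0535, 0.0366]
tool_rot: [1.91, 1.567, 2.0]
contact_force: [0.2, -0.1, -2.0]
opening: 0.0312
```

Run:
```python
from plan import *
show()
s=robot.read_camera('scene'); crop(s,255,165,405,310,5,'pics/p1.png')
plan([(.5496,-.0593,.024,94.6,0,2)])
```

```text
t 20.6 pos [ 0.5478 -0.0535  0.0366] phi 95.1279824618025 tilt [-0.0017  0.0037 -1.    ] F [ 0.2051 -0.1174 -2.0162] op 0.031223031869127844 q [-0.2384  0.6082  1.6762  0.0042  0.8598 -1.9015]
[[0,0.0063,-0.003,0.0006,0.005,-0.001,-0.002], [0,0.0063,-0.003,0.0006,0.005,-0.001,-0.002]] 2
```

View pics/p1.png

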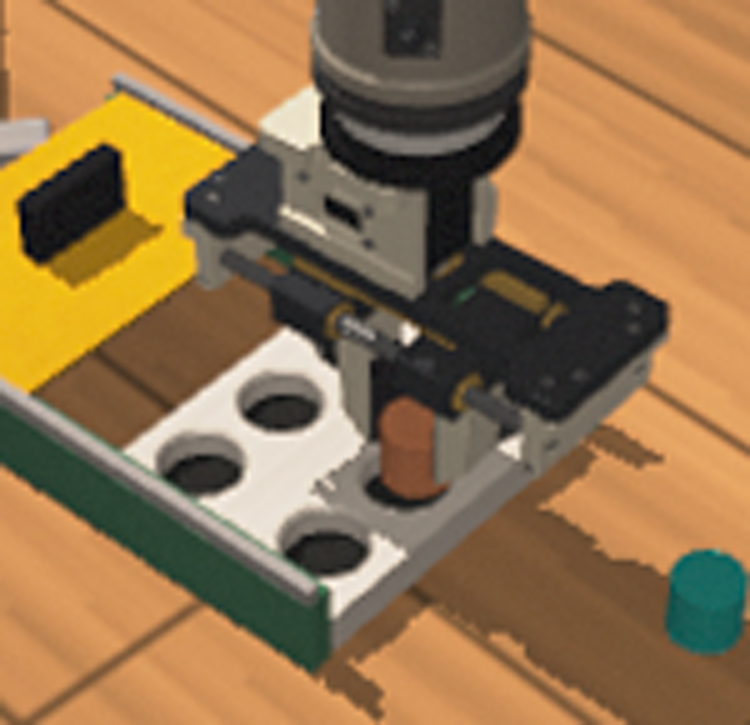

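Request:
move_arm:
  rows:
    - [0,0,-0.003,0.0005,0.004,0,-0.002]
    - [0,0,-0.003,0.0005,0.004,0,0]
    - [0,0,0,0,0,0,0]
    - [0,0,0,0,0,0,0]
    - [0,0,0,0,0,0,0]
    - [0,0,0,0,0,0,0]
    - [0,0,0,0,0,0,0]
    - [0,0,0,0,0,0,0]

```text
time: 21.65
tool_pos: [0.5501, -0.0601, 0.0377]
tool_rot: [1.035, 1.57, 1.116]
contact_force: [-0.3, 0.0, -1.1]
opening: 0.0313
```

Run:
```python
from plan import *
show()
s=robot.read_camera('scene'); crop(s,255,165,405,310,5,'pics/p1b.png')
plan([(.5496,-.0593,.024,94.6,0,2)])
```

```text
t 21.65 pos [ 0.5501 -0.0601  0.0377] phi 94.61193361066232 tilt [ 0.0005  0.0011 -1.    ] F [-0.2835  0.0432 -1.0589] op 0.031259855137663085 q [-0.2481  0.6095  1.6693  0.0016  0.8626 -1.9005]
[[0,0.0068,0.0004,-0.0002,0,0,-0.001], [0,0.0068,0.0004,-0.0002,0,0,-0.001]] 2
```

View pics/p1b.png

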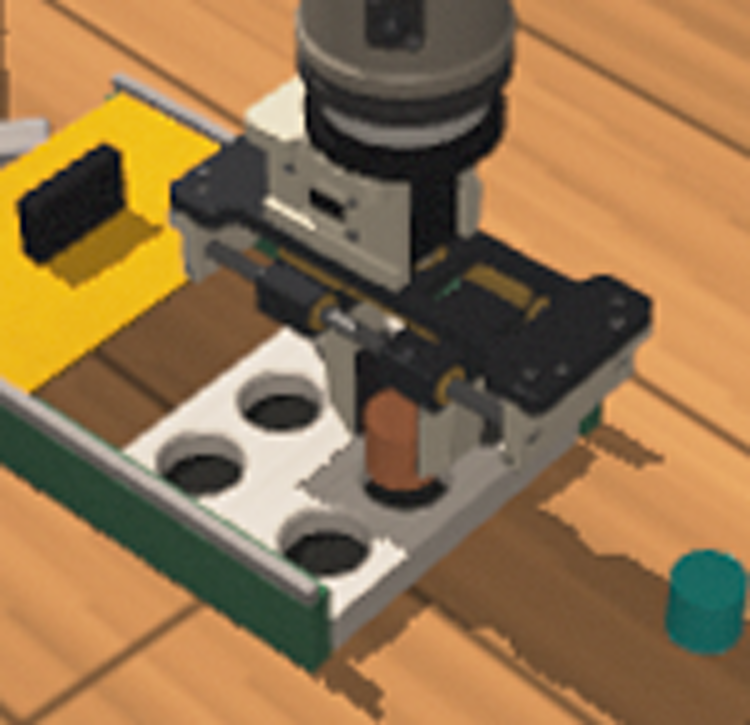

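Request:
move_arm:
  rows:
    - [0,0.004,0,0,0,0,0]
    - [0,0.005,0,0,0,0,0]
    - [0,0.004,0,0,0,0,0]
    - [0,0,0,0,0,0,0]
    - [0,0,0,0,0,0,0]
    - [0,0,0,0,0,0,0]
    - [0,0,0,0,0,0,0]
    - [0,0,0,0,0,0,0]

```text
time: 22.7
tool_pos: [0.5501, -0.0601, 0.0237]
tool_rot: [1.12, 1.57, 1.201]
contact_force: [-0.0, 0.2, -1.0]
opening: 0.0311
```

Run:
```python
from plan import *
show()
```

```text
t 22.7 pos [ 0.5501 -0.0601  0.0237] phi 94.60964160264285 tilt [ 0.0004  0.0011 -1.    ] F [-0.0274  0.2309 -1.0242] op 0.031082638789296586 q [-0.2481  0.6308  1.6785  0.0016  0.8322 -1.9005]
```

Request:
move_arm:
  rows:
    - [50,0,0,0,0,0,0]
    - [50,0,0,0,0,0,0]
    - [50,0,0,0,0,0,0]
    - [50,-0.01,0,0,0,0,0]
    - [50,-0.03,0,0,0,0,0]
    - [50,-0.04,0,0,0,0,0]
    - [60,-0.01,0.02,-0.004,0,0,0]
    - [60,0,0.04,-0.011,0,0,0]

```text
time: 23.7
tool_pos: [0.5311, -0.0018, 0.119]
tool_rot: [0.088, 1.567, 0.164]
contact_force: [0.1, 0.3, -0.1]
opening: 0.0547
```

Request:
move_arm:
  rows:
    - [60,0,0.045,-0.011,0,0,0]
    - [60,0,0.045,-0.011,0,0,0]
    - [60,0,0.04,-0.01,0,0,0]
    - [60,0,0.025,-0.007,0,0,0]
    - [60,0,0.01,-0.003,0,0,0]
    - [60,0,0,0,0,0,0]
    - [60,0,0,0,0,0,0]
    - [60,0,0,0,0,0,0]

```text
time: 24.7
tool_pos: [0.4693, 0.1681, 0.1178]
tool_rot: [2.169, 1.57, 2.249]
contact_force: [-0.2, -0.6, -0.1]
opening: 0.0556
```

```bash
cat > look.py <<'E'
from plan import *
import sys
tag=sys.argv[1]
show()
s=robot.read_camera('scene'); cv2.imwrite(f'pics/{tag}.png',s[:,:,::-1]); crop(s,230,180,580,420,2,f'pics/{tag}c.png')
E
python3 look.py L1; python3 -c "
from plan import *
plan([(.4707,.1723,.012,94.6,60,6)])"
```

```text
t 24.7 pos [0.4693 0.1681 0.1178] phi 94.56517802293342 tilt [-0.0007  0.0008 -1.    ] F [-0.1665 -0.5633 -0.1312] op 0.05555475589565205 q [ 0.1894  0.4141  1.7487  0.0012  0.9793 -1.4617]
[[60,0.0176,0.0007,0.0003,0,0,0], [60,0.0176,0.0007,0.0003,0,0,0], [60,0.0176,0.0007,0.0003,0,0,0], [60,0.0176,0.0007,0.0003,0,0,0], [60,0.0176,0.0007,0.0003,0,0,0], [60,0.0176,0.0007,0.0003,0,0,0]] 6
```

View pics/L1c.png

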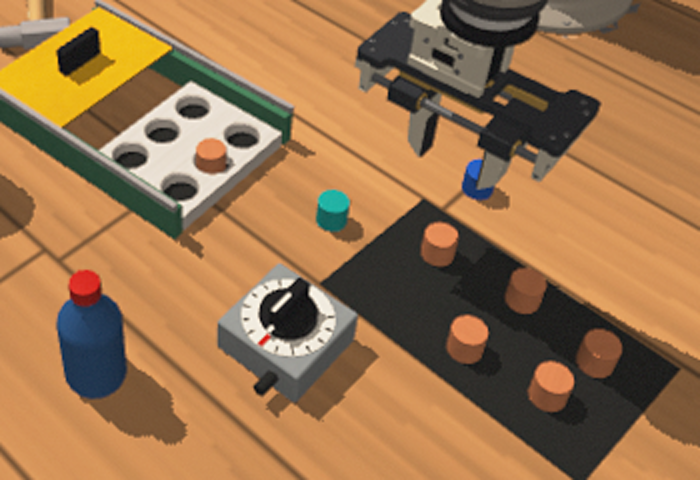

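Request:
move_arm:
  rows:
    - [60,0.01,0.002,0.0005,0,0,0]
    - [60,0.02,0.002,0.0005,0,0,0]
    - [60,0.022,0,0,0,0,0]
    - [60,0.022,0,0,0,0,0]
    - [60,0.016,0,0,0,0,0]
    - [60,0.008,0,0,0,0,0]
    - [60,0.003,0,0,0,0,0]
    - [60,0,0,0,0,0,0]

```text
time: 25.75
tool_pos: [0.4709, 0.1703, 0.0109]
tool_rot: [2.542, 1.569, 2.617]
contact_force: [0.5, -0.6, -0.1]
opening: 0.0553
```

Run:
```python
from plan import *
show()
plan([(.4707,.1723,.012,94.6,60,1)])
```

```text
t 25.75 pos [0.4709 0.1703 0.0109] phi 94.30235457947028 tilt [-0.0011  0.0007 -1.    ] F [ 0.4672 -0.6246 -0.0756] op 0.05527483166055292 q [ 0.1934  0.5851  1.8358  0.0013  0.7217 -1.4535]
[[60,-0.0011,0.002,0,-0.005,-0.001,-0.001]] 1
```

Request:
move_arm:
  rows:
    - [60,-0.001,0.002,0,-0.005,0,0]
    - [0,0,0,0,0,0,0]
    - [0,0,0,0,0,0,0]
    - [0,0,0,0,0,0,0]
    - [0,0,0,0,0,0,0]
    - [0,0,0,0,0,0,0]
    - [0,-0.005,0,0,0,0,0]
    - [0,-0.02,0,0,0,0,0]

```text
time: 26.75
tool_pos: [0.4701, 0.1724, 0.0377]
tool_rot: [2.873, 1.568, 2.953]
contact_force: [-0.1, -0.3, -1.7]
opening: 0.0317
```

Request:
move_arm:
  rows:
    - [0,-0.035,0,0,0,0,0]
    - [0,-0.02,-0.02,0.001,0,0,0]
    - [0,0,-0.05,0.002,0,0,0]
    - [0,0,-0.055,0.002,0,0,0]
    - [0,0,-0.055,0.002,0,0,0]
    - [0,0,-0.04,0.002,0,0,0]
    - [0,0,-0.013,0,0,0,0]
    - [0,0,0,0,0,0,0]

```text
time: 27.75
tool_pos: [0.4991, -0.065, 0.0972]
tool_rot: [0.517, 1.57, 0.6]
contact_force: [-0.3, 0.9, -1.6]
opening: 0.031
```

Run:
```python
from plan import *
show()
plan([(.4993,-.0637,.038,94.6,0,1)])
```

```text
t 27.75 pos [ 0.4991 -0.065   0.0972] phi 94.73723614606293 tilt [ 0.0008  0.0006 -1.    ] F [-0.3271  0.907  -1.6201] op 0.030994824299313477 q [-0.2823  0.4497  1.7592  0.001   0.932  -1.9363]
[[0,0.0592,0.0012,0.0002,0.002,0.001,0]] 1
```

Request:
move_arm:
  rows:
    - [0,0.005,0.001,0,0,0,0]
    - [0,0.013,0,0,0,0,0]
    - [0,0.015,0,0,0,0,0]
    - [0,0.013,0,0,0,0,0]
    - [0,0.007,0,0,0,0,0]
    - [0,0.002,0,0,0,0,0]
    - [0,0,0,0,0,0,0]
    - [0,0,0,0,0,0,0]

```text
time: 28.75
tool_pos: [0.4979, -0.0582, 0.038]
tool_rot: [2.136, 1.568, 2.226]
contact_force: [-0.9, 0.7, -1.7]
opening: 0.0313
```

Run:
```python
from plan import *
show()
plan([(.4993,-.0637,.024,94.6,0,1)])
s=robot.read_camera('scene'); crop(s,255,165,405,310,4,'pics/p2.png')
```

```text
t 28.75 pos [ 0.4979 -0.0582  0.038 ] phi 95.1172629700865 tilt [-0.0017  0.0022 -1.    ] F [-0.9265  0.7244 -1.7385] op 0.03127553449596511 q [-0.2704  0.5398  1.8153  0.0023  0.7887 -1.9322]
[[0,0.014,-0.0056,0.0009,0.009,-0.001,-0.002]] 1
```

View pics/p2.png

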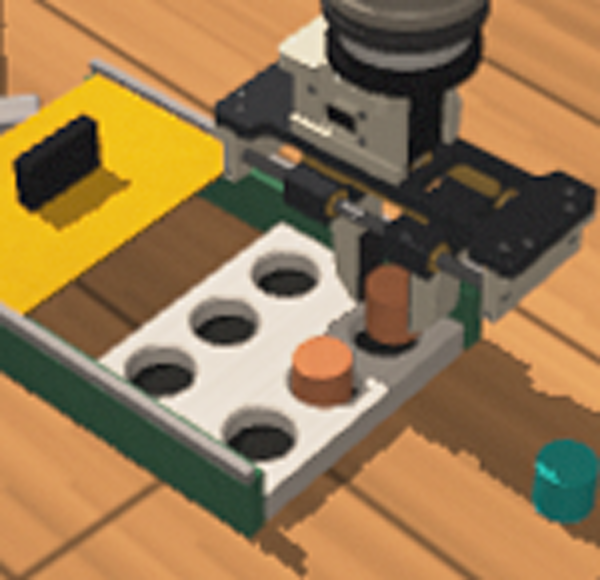

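Request:
move_arm:
  rows:
    - [0,0,-0.003,0.0005,0.005,-0.001,-0.002]
    - [0,0,-0.002,0.0003,0.004,0,0]
    - [0,0,0,0,0,0,0]
    - [0,0,0,0,0,0,0]
    - [0,0.004,0,0,0,0,0]
    - [0,0.005,0,0,0,0,0]
    - [0,0.004,0,0,0,0,0]
    - [0,0,0,0,0,0,0]

```text
time: 29.8
tool_pos: [0.4994, -0.0637, 0.0245]
tool_rot: [-0.382, 1.57, -0.303]
contact_force: [0.8, 0.3, -1.5]
opening: 0.0312
```

Run:
```python
from plan import *
show()
plan([(.4993,-.0637,.024,94.6,0,1)])
s=robot.read_camera('scene'); crop(s,255,165,405,310,4,'pics/p2b.png')
```

```text
t 29.8 pos [ 0.4994 -0.0637  0.0245] phi 94.5491073036899 tilt [ 0.0005 -0.0001 -1.    ] F [ 0.7533  0.2868 -1.4781] op 0.031243106109806067 q [-0.2792  0.5645  1.8207 -0.      0.7559 -1.9294]
[[0,0.0005,0,-0.0001,-0.001,0,0]] 1
```

View pics/p2b.png

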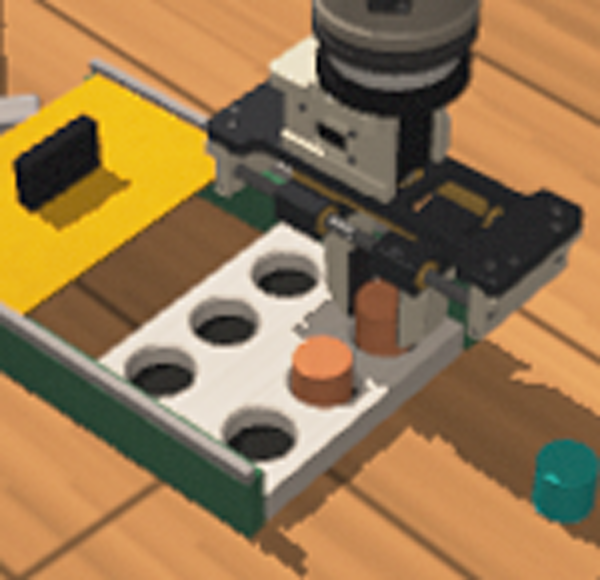

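Request:
move_arm:
  rows:
    - [50,0,0,0,0,0,0]
    - [50,0,0,0,0,0,0]
    - [50,0,0,0,0,0,0]
    - [50,-0.01,0,0,0,0,0]
    - [50,-0.03,0,0,0,0,0]
    - [50,-0.04,0,0,0,0,0]
    - [60,-0.01,0.025,0.005,0,0,0]
    - [60,0,0.045,0.01,0,0,0]

```text
time: 30.85
tool_pos: [0.5106, 0.006, 0.1217]
tool_rot: [-0.311, 1.564, -0.236]
contact_force: [1.4, -0.1, 0.1]
opening: 0.0546
```

Request:
move_arm:
  rows:
    - [60,0,0.055,0.012,0,0,0]
    - [60,0,0.055,0.012,0,0,0]
    - [60,0,0.055,0.012,0,0,0]
    - [60,0,0.04,0.009,0,0,0]
    - [60,0,0.024,0.006,0,0,0]
    - [60,0,0.01,0.002,0,0,0]
    - [60,0,0,0,0,0,0]
    - [60,0,0,0,0,0,0]

```text
time: 31.85
tool_pos: [0.5473, 0.2574, 0.1282]
tool_rot: [-0.138, 1.557, -0.062]
contact_force: [1.9, -0.5, -1.3]
opening: 0.0552
```

```bash
python3 look.py L2; python3 -c "
from plan import *
plan([(.5429,.2543,.012,94.6,60,6)])"
```

```text
t 31.85 pos [0.5473 0.2574 0.1282] phi 94.366469144948 tilt [ 0.0143 -0.0009 -0.9999] F [ 1.8978 -0.4548 -1.2662] op 0.05523992685568642 q [ 0.3158  0.5676  1.4425 -0.0059  1.1183 -1.3287]
[[60,0.0194,-0.0004,-0.0011,-0.001,0.002,0], [60,0.0194,-0.0004,-0.001,-0.001,0.002,0], [60,0.0194,-0.0004,-0.001,-0.001,0.002,0], [60,0.0194,-0.0004,-0.0009,-0.001,0.002,0], [60,0.0194,-0.0004,-0.0009,-0.001,0.002,0], [60,0.0194,-0.0004,-0.0009,-0.001,0.002,0]] 6
```

View pics/L2c.png

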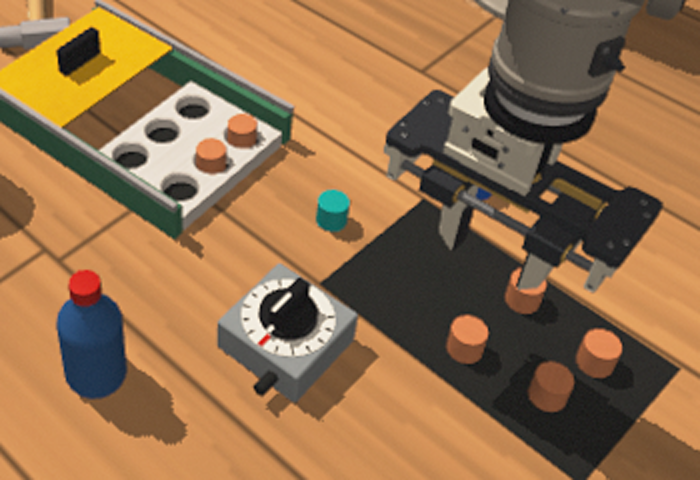

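Request:
move_arm:
  rows:
    - [60,0.01,-0.001,-0.003,-0.003,0.006,0]
    - [60,0.02,-0.001,-0.002,0,0.006,0]
    - [60,0.025,0,0,0,0,0]
    - [60,0.025,0,0,0,0,0]
    - [60,0.018,0,0,0,0,0]
    - [60,0.009,0,0,0,0,0]
    - [60,0.003,0,0,0,0,0]
    - [60,0,0,0,0,0,0]

```text
time: 32.9
tool_pos: [0.5417, 0.2488, 0.0126]
tool_rot: [-2.143, 1.567, -2.07]
contact_force: [0.4, 0.4, 0.3]
opening: 0.0555
```

Run:
```python
from plan import *
show()
plan([(.5429,.2543,.012,94.6,60,1)])
s=robot.read_camera('scene'); crop(s,390,230,560,400,3,'pics/g3.png')
```

```text
t 32.9 pos [0.5417 0.2488 0.0126] phi 94.17961340958666 tilt [-0.0018 -0.0033 -1.    ] F [0.4184 0.4094 0.293 ] op 0.05547611483219975 q [ 0.3035  0.7067  1.553  -0.0033  0.8846 -1.3381]
[[60,0.0006,0.0054,0.0016,-0.007,-0.002,0.003]] 1
```

View pics/g3.png

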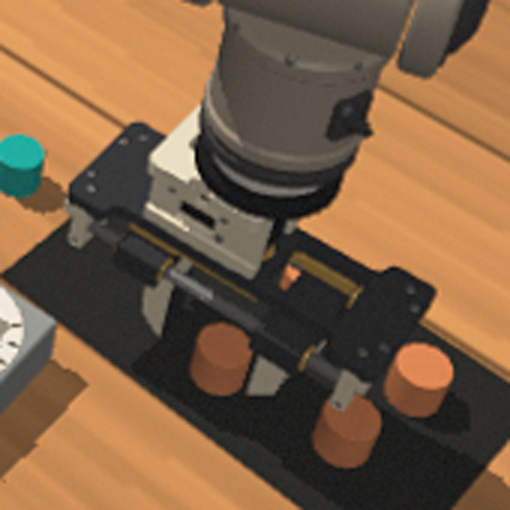

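Request:
move_arm:
  rows:
    - [60,0,0.005,0.0015,-0.006,-0.002,0.003]
    - [60,0,0,0,0,0,0]
    - [0,0,0,0,0,0,0]
    - [0,0,0,0,0,0,0]
    - [0,0,0,0,0,0,0]
    - [0,0,0,0,0,0,0]
    - [0,0,0,0,0,0,0]
    - [0,-0.005,0,0,0,0,0]

```text
time: 33.95
tool_pos: [0.5434, 0.2548, 0.0191]
tool_rot: [0.315, 1.568, 0.395]
contact_force: [0.3, -0.3, -1.0]
opening: 0.0311
```

Request:
move_arm:
  rows:
    - [0,-0.04,0,0,0,0,0]
    - [0,-0.035,-0.02,0.002,0,0,0]
    - [0,-0.005,-0.045,0.005,0,0,0]
    - [0,0,-0.05,0.005,0,0,0]
    - [0,0,-0.05,0.005,0,0,0]
    - [0,0,-0.05,0.005,0,0,0]
    - [0,0,-0.045,0.005,0,0,0]
    - [0,0,-0.03,0.003,0,0,0]

```text
time: 34.95
tool_pos: [0.5966, -0.0386, 0.1023]
tool_rot: [-0.924, 1.57, -0.839]
contact_force: [-0.0, 1.1, -1.6]
opening: 0.031
```

Request:
move_arm:
  rows:
    - [0,0,-0.015,0,0,0,0]
    - [0,0,-0.004,0,0,0,0]
    - [0,0,0,0,0,0,0]
    - [0,0,0,0,0,0,0]
    - [0,0,0,0,0,0,0]
    - [0,0,0,0,0,0,0]
    - [0,0,0,0,0,0,0]
    - [0,0,0,0,0,0,0]

```text
time: 35.95
tool_pos: [0.5973, -0.0556, 0.1021]
tool_rot: [2.449, 1.569, 2.535]
contact_force: [-1.6, 0.3, -1.4]
opening: 0.0312
```

Run:
```python
from plan import *
show()
plan([(.5992,-.0555,.036,94.6,0,1)])
```

```text
t 35.95 pos [ 0.5973 -0.0556  0.1021] phi 94.95314392844435 tilt [-0.0015  0.0011 -1.    ] F [-1.5912  0.2669 -1.4308] op 0.03122957179450417 q [-0.2208  0.5956  1.4719  0.0008  1.0759 -1.8784]
TOO BIG 0 [ 0.0661 -0.0002  0.002 ] [ 0.0062 -0.0014 -0.0012]
[[0,0.0661,-0.0002,0.002,0.006,-0.001,-0.001]] 1
```

Request:
move_arm:
  rows:
    - [0,0.005,0,0.002,0.006,0,0]
    - [0,0.013,0,0,0,0,0]
    - [0,0.016,0,0,0,0,0]
    - [0,0.015,0,0,0,0,0]
    - [0,0.009,0,0,0,0,0]
    - [0,0.003,0,0,0,0,0]
    - [0,0,0,0,0,0,0]
    - [0,0,0,0,0,0,0]

```text
time: 36.95
tool_pos: [0.5988, -0.0554, 0.0356]
tool_rot: [2.668, 1.567, 2.748]
contact_force: [0.2, 0.5, -2.5]
opening: 0.0312
```

Run:
```python
from plan import *
show()
plan([(.5992,-.0555,.024,94.6,0,1)])
s=robot.read_camera('scene'); crop(s,255,165,405,310,4,'pics/p3.png')
```

```text
t 36.95 pos [ 0.5988 -0.0554  0.0356] phi 94.56482836775758 tilt [-0.0035  0.0015 -1.    ] F [ 0.2475  0.5348 -2.4886] op 0.031185069580722563 q [-0.22    0.6822  1.5219  0.0008  0.9412 -1.871 ]
[[0,0.0116,-0.0002,0.0005,-0.001,-0.003,-0.002]] 1
```

View pics/p3.png

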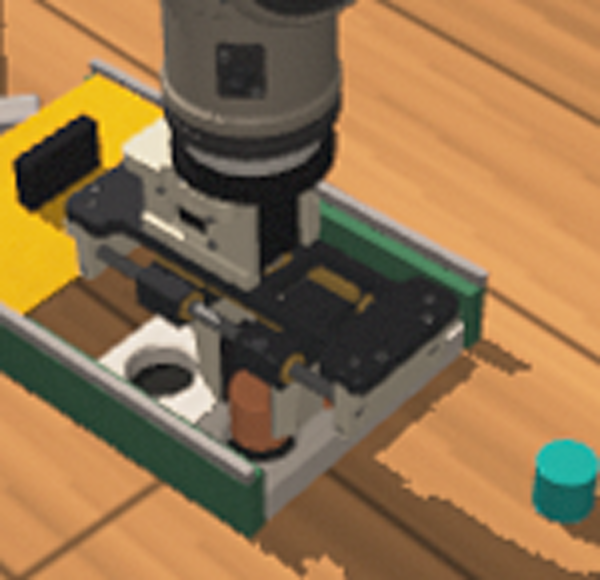

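Request:
move_arm:
  rows:
    - [0,0.004,0,0.0005,0,-0.003,0]
    - [0,0.004,0,0,0,0,0]
    - [0,0.003,0,0,0,0,0]
    - [0,0,0,0,0,0,0]
    - [0,0,0,0,0,0,0]
    - [0,0,0,0,0,0,0]
    - [0,0,0,0,0,0,0]
    - [0,0,0,0,0,0,0]

```text
time: 38.0
tool_pos: [0.5999, -0.0555, 0.0248]
tool_rot: [0.589, 1.569, 0.669]
contact_force: [-0.2, -0.4, -2.2]
opening: 0.0312
```

Request:
move_arm:
  rows:
    - [50,0,0,0,0,0,0]
    - [50,0,0,0,0,0,0]
    - [50,0,0,0,0,0,0]
    - [50,-0.01,0,0,0,0,0]
    - [50,-0.03,0,0,0,0,0]
    - [50,-0.04,0,0,0,0,0]
    - [60,-0.01,0.025,-0.01,0,0,0]
    - [60,0,0.045,-0.015,0,0,0]

```text
time: 39.0
tool_pos: [0.5699, 0.012, 0.1202]
tool_rot: [0.065, 1.565, 0.14]
contact_force: [1.1, 0.5, -0.6]
opening: 0.0547
```

Request:
move_arm:
  rows:
    - [60,0,0.055,-0.018,0,0,0]
    - [60,0,0.055,-0.018,0,0,0]
    - [60,0,0.055,-0.018,0,0,0]
    - [60,0,0.04,-0.015,0,0,0]
    - [60,0,0.028,-0.01,0,0,0]
    - [60,0,0.012,-0.005,0,0,0]
    - [60,0,0.003,0,0,0,0]
    - [60,0,0,0,0,0,0]

```text
time: 40.0
tool_pos: [0.4541, 0.2655, 0.1188]
tool_rot: [1.874, 1.57, 1.956]
contact_force: [-0.0, -0.1, 0.2]
opening: 0.0549
```

Request:
move_arm:
  rows:
    - [60,0,0,0,0,0,0]
    - [60,0,0,0,0,0,0]
    - [60,0,0,0,0,0,0]
    - [60,0,0,0,0,0,0]
    - [60,0,0,0,0,0,0]
    - [60,0,0,0,0,0,0]
    - [60,0,0,0,0,0,0]
    - [60,0,0,0,0,0,0]

```text
time: 41.0
tool_pos: [0.4555, 0.2631, 0.1187]
tool_rot: [2.226, 1.57, 2.303]
contact_force: [0.3, 0.4, 0.2]
opening: 0.0553
```

```bash
python3 look.py L3; python3 -c "
from plan import *
plan([(.4603,.2601,.012,94.6,60,6)])"
```

```text
t 41.0 pos [0.4555 0.2631 0.1187] phi 94.42321697903907 tilt [-0.0003  0.0003 -1.    ] F [0.3091 0.4075 0.1715] op 0.05526914094334908 q [ 0.3778  0.4565  1.6725  0.0005  1.0128 -1.2704]
[[60,0.0178,-0.0006,0.0008,-0.001,0,0], [60,0.0178,-0.0006,0.0008,-0.001,0,0], [60,0.0178,-0.0006,0.0008,-0.001,0,0], [60,0.0178,-0.0006,0.0008,-0.001,0,0], [60,0.0178,-0.0006,0.0008,-0.001,0,0], [60,0.0178,-0.0006,0.0008,-0.001,0,0]] 6
```

View pics/L3c.png

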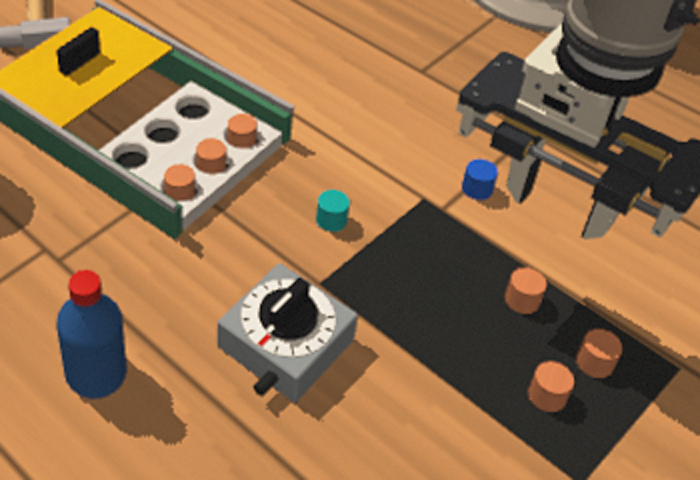

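Request:
move_arm:
  rows:
    - [60,0.01,-0.002,0.003,-0.003,0,0]
    - [60,0.02,-0.001,0.002,0,0,0]
    - [60,0.022,0,0,0,0,0]
    - [60,0.022,0,0,0,0,0]
    - [60,0.017,0,0,0,0,0]
    - [60,0.008,0,0,0,0,0]
    - [60,0.003,0,0,0,0,0]
    - [60,0,0,0,0,0,0]

```text
time: 42.05
tool_pos: [0.4616, 0.2597, 0.0108]
tool_rot: [3.14, 1.57, -3.062]
contact_force: [0.4, 1.1, 0.4]
opening: 0.0553
```

Run:
```python
from plan import *
show()
plan([(.4603,.2601,.012,94.6,60,1)])
```

```text
t 42.05 pos [0.4616 0.2597 0.0108] phi 94.63101610087045 tilt [-0.0005 -0.     -1.    ] F [0.3687 1.1398 0.3566] op 0.055306746407003456 q [ 0.3676  0.621   1.7543  0.0002  0.7668 -1.2842]
[[60,-0.0012,0.0005,-0.0013,0.001,0,0]] 1
```

Request:
move_arm:
  rows:
    - [60,-0.001,0,-0.001,0,0,0]
    - [60,0,0,0,0,0,0]
    - [0,0,0,0,0,0,0]
    - [0,0,0,0,0,0,0]
    - [0,0,0,0,0,0,0]
    - [0,0,0,0,0,0,0]
    - [0,0,0,0,0,0,0]
    - [0,-0.005,0,0,0,0,0]

```text
time: 43.05
tool_pos: [0.4611, 0.26, 0.0183]
tool_rot: [0.413, 1.569, 0.495]
contact_force: [-0.7, -0.0, -2.9]
opening: 0.0315
```

Request:
move_arm:
  rows:
    - [0,-0.04,0,0,0,0,0]
    - [0,-0.035,-0.025,0.001,0,0,0]
    - [0,-0.005,-0.05,0.002,0,0,0]
    - [0,0,-0.055,0.002,0,0,0]
    - [0,0,-0.058,0.002,0,0,0]
    - [0,0,-0.058,0.002,0,0,0]
    - [0,0,-0.055,0.002,0,0,0]
    - [0,0,-0.045,0.002,0,0,0]

```text
time: 44.05
tool_pos: [0.5036, -0.0915, 0.1029]
tool_rot: [-0.138, 1.567, -0.05]
contact_force: [0.2, 1.0, -1.7]
opening: 0.0315
```

Request:
move_arm:
  rows:
    - [0,0,-0.03,0,0,0,0]
    - [0,0,-0.014,0,0,0,0]
    - [0,0,-0.003,0,0,0,0]
    - [0,0,0,0,0,0,0]
    - [0,0,0,0,0,0,0]
    - [0,0,0,0,0,0,0]
    - [0,0,0,0,0,0,0]
    - [0,0,0,0,0,0,0]

```text
time: 45.05
tool_pos: [0.507, -0.1386, 0.1031]
tool_rot: [0.298, 1.568, 0.385]
contact_force: [0.3, 0.8, -1.6]
opening: 0.0308
```

Run:
```python
from plan import *
show()
plan([(.505,-.1337,.036,94.6,0,2)])
```

```text
t 45.05 pos [ 0.507  -0.1386  0.1031] phi 95.01337951641862 tilt [ 0.0027  0.0011 -1.    ] F [ 0.2707  0.792  -1.5627] op 0.03081144322553973 q [-0.4139  0.475   1.6929  0.0026  0.9717 -2.0737]
[[0,0.0336,0.0025,-0.0009,0.004,0.001,0], [0,0.0336,0.0025,-0.0009,0.004,0.001,0]] 2
```

Request:
move_arm:
  rows:
    - [0,0,0.002,-0.001,0.005,0.002,0]
    - [0,0.006,0.002,-0.001,0,0,0]
    - [0,0.014,0,0,0,0,0]
    - [0,0.016,0,0,0,0,0]
    - [0,0.015,0,0,0,0,0]
    - [0,0.009,0,0,0,0,0]
    - [0,0.003,0,0,0,0,0]
    - [0,0,0,0,0,0,0]

```text
time: 46.05
tool_pos: [0.5035, -0.134, 0.0346]
tool_rot: [2.233, 1.568, 2.315]
contact_force: [0.3, -0.3, -2.5]
opening: 0.0312
```

Run:
```python
from plan import *
show()
plan([(.505,-.1337,.024,94.6,0,1)])
s=robot.read_camera('scene'); crop(s,255,165,405,310,4,'pics/p4.png')
```

```text
t 46.05 pos [ 0.5035 -0.134   0.0346] phi 94.69779339400723 tilt [-0.0018  0.0019 -1.    ] F [ 0.27   -0.273  -2.5471] op 0.03121933029672265 q [-0.408   0.5717  1.762   0.0015  0.8102 -2.0618]
[[0,0.0106,0.0002,0.0015,0.002,-0.002,-0.002]] 1
```

View pics/p4.png

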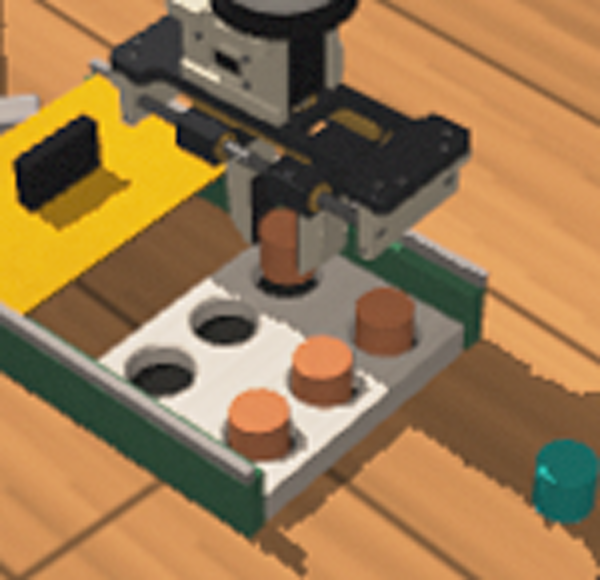

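Request:
move_arm:
  rows:
    - [0,0.002,0,0.0015,0.002,-0.002,-0.001]
    - [0,0.004,0,0,0,0,0]
    - [0,0.003,0,0,0,0,0]
    - [0,0.001,0,0,0,0,0]
    - [0,0,0,0,0,0,0]
    - [0,0,0,0,0,0,0]
    - [0,0,0,0,0,0,0]
    - [0,0,0,0,0,0,0]

```text
time: 47.1
tool_pos: [0.5061, -0.1343, 0.0253]
tool_rot: [-0.121, 1.568, -0.041]
contact_force: [-0.1, -0.1, -1.3]
opening: 0.0312
```

Request:
move_arm:
  rows:
    - [48,0,0,0,0,0,0]
    - [48,0,0,0,0,0,0]
    - [48,0,0,0,0,0,0]
    - [48,-0.01,0,0,0,0,0]
    - [48,-0.03,0,0,0,0,0]
    - [48,-0.04,0,0,0,0,0]
    - [60,-0.01,0.025,0.003,0,0,0]
    - [60,0,0.05,0.007,0,0,0]

```text
time: 48.1
tool_pos: [0.5112, -0.0603, 0.1217]
tool_rot: [-0.304, 1.563, -0.229]
contact_force: [0.3, 0.8, -0.4]
opening: 0.0543
```

Request:
move_arm:
  rows:
    - [60,0,0.058,0.008,0,0,0]
    - [60,0,0.058,0.008,0,0,0]
    - [60,0,0.058,0.008,0,0,0]
    - [60,0,0.058,0.008,0,0,0]
    - [60,0,0.055,0.008,0,0,0]
    - [60,0,0.045,0.007,0,0,0]
    - [60,0,0.03,0.004,0,0,0]
    - [60,0,0.012,0.001,0,0,0]

```text
time: 49.1
tool_pos: [0.5365, 0.331, 0.1288]
tool_rot: [-0.105, 1.553, -0.029]
contact_force: [0.2, -0.3, -0.1]
opening: 0.0552
```

Request:
move_arm:
  rows:
    - [60,0,0.004,0,0,0,0]
    - [60,0,0,0,0,0,0]
    - [60,0,0,0,0,0,0]
    - [60,0,0,0,0,0,0]
    - [60,0,0,0,0,0,0]
    - [60,0,0,0,0,0,0]
    - [60,0,0,0,0,0,0]
    - [60,0,0,0,0,0,0]

```text
time: 50.1
tool_pos: [0.5368, 0.3313, 0.1295]
tool_rot: [-0.179, 1.553, -0.106]
contact_force: [0.8, 0.9, 0.2]
opening: 0.0554
```

```bash
python3 look.py L4; python3 -c "
from plan import *
plan([(.5325,.3319,.012,94.6,60,6)])"
```

```text
t 50.1 pos [0.5368 0.3313 0.1295] phi 94.15872319508975 tilt [ 0.0177 -0.0019 -0.9998] F [0.7866 0.9149 0.2438] op 0.05538901162232592 q [ 0.4362  0.6098  1.36   -0.01    1.1566 -1.2033]
[[60,0.0196,0.0002,-0.001,-0.001,0.003,0.001], [60,0.0196,0.0002,-0.001,-0.001,0.003,0.001], [60,0.0196,0.0002,-0.0009,-0.001,0.003,0.001], [60,0.0196,0.0002,-0.0009,-0.001,0.003,0.001], [60,0.0196,0.0001,-0.0008,-0.001,0.003,0.001], [60,0.0196,0.0001,-0.0007,-0.001,0.003,0.001]] 6
```

View pics/L4c.png

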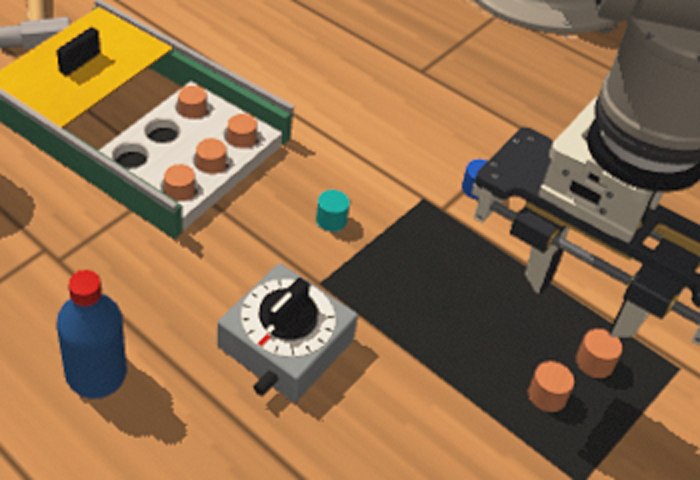

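Request:
move_arm:
  rows:
    - [60,0.01,0.001,-0.002,-0.004,0.009,0.002]
    - [60,0.02,0,-0.001,-0.004,0.009,0]
    - [60,0.025,0,0,0,0,0]
    - [60,0.025,0,0,0,0,0]
    - [60,0.02,0,0,0,0,0]
    - [60,0.01,0,0,0,0,0]
    - [60,0.003,0,0,0,0,0]
    - [60,0,0,0,0,0,0]

```text
time: 51.15
tool_pos: [0.531, 0.331, 0.0055]
tool_rot: [-2.806, 1.561, -2.724]
contact_force: [0.4, -0.2, 1.4]
opening: 0.0549
```

Run:
```python
from plan import *
show()
plan([(.5325,.3319,.012,94.6,60,1)])
s=robot.read_camera('scene'); crop(s,430,250,600,420,3,'pics/g5.png')
```

```text
t 51.15 pos [0.531  0.331  0.0055] phi 94.70842194415351 tilt [-0.0088 -0.0039 -1.    ] F [ 0.3993 -0.1688  1.4498] op 0.05487443732722795 q [ 0.4349  0.7612  1.4562  0.0002  0.9338 -1.2182]
[[60,-0.0065,0.0007,0.0015,0.002,-0.009,0.003]] 1
```

View pics/g5.png

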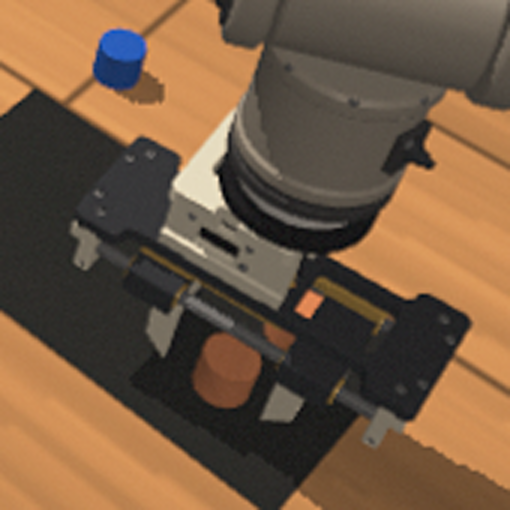

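Request:
move_arm:
  rows:
    - [60,-0.006,0.001,0.0015,0,-0.009,0.003]
    - [60,0,0,0,0,0,0]
    - [0,0,0,0,0,0,0]
    - [0,0,0,0,0,0,0]
    - [0,0,0,0,0,0,0]
    - [0,0,0,0,0,0,0]
    - [0,0,0,0,0,0,0]
    - [0,0,0,0,0,0,0]

```text
time: 52.2
tool_pos: [0.534, 0.333, 0.0146]
tool_rot: [0.346, 1.565, 0.428]
contact_force: [-0.2, 0.1, 1.3]
opening: 0.0314
```

Run:
```python
from plan import *
show()
plan([(.5551,-.1292,.10,94.6,0,10)])
```

```text
t 52.2 pos [0.534  0.333  0.0146] phi 94.70826325827377 tilt [ 0.0049  0.0022 -1.    ] F [-0.1642  0.0636  1.2857] op 0.031352453380906406 q [ 0.4359  0.7471  1.455  -0.0001  0.9342 -1.217 ]
[[0,-0.0086,-0.0462,-0.0016,0,0.001,0], [0,-0.0086,-0.0462,-0.0017,0,0.001,0], [0,-0.0086,-0.0462,-0.0017,0,0.001,0], [0,-0.0086,-0.0462,-0.0017,0,0.001,0], [0,-0.0086,-0.0462,-0.0017,0,0.001,0], [0,-0.0086,-0.0462,-0.0017,0,0.001,0], [0,-0.0086,-0.0462,-0.0017,0,0.001,0], [0,-0.0086,-0.0462,-0.0017,0,0.001,0]] 8
[[0,-0.0086,-0.0462,-0.0017,0,0.001,0], [0,-0.0086,-0.0462,-0.0017,0,0.001,0]] 2
```

Request:
move_arm:
  rows:
    - [0,-0.02,0,0,0,0.003,0]
    - [0,-0.04,0,0,0,0.002,0]
    - [0,-0.025,-0.025,-0.001,0,0,0]
    - [0,0,-0.05,-0.002,0,0,0]
    - [0,0,-0.058,-0.002,0,0,0]
    - [0,0,-0.058,-0.002,0,0,0]
    - [0,0,-0.058,-0.002,0,0,0]
    - [0,0,-0.058,-0.002,0,0,0]

```text
time: 53.2
tool_pos: [0.5472, 0.0208, 0.0993]
tool_rot: [3.03, 1.567, 3.12]
contact_force: [0.9, -0.4, -2.1]
opening: 0.0313
```

Request:
move_arm:
  rows:
    - [0,0,-0.055,-0.002,0,0,0]
    - [0,0,-0.045,-0.002,0,0,0]
    - [0,0,-0.03,0,0,0,0]
    - [0,0,-0.014,0,0,0,0]
    - [0,0,-0.003,0,0,0,0]
    - [0,0,0,0,0,0,0]
    - [0,0,0,0,0,0,0]
    - [0,0,0,0,0,0,0]

```text
time: 54.2
tool_pos: [0.5547, -0.1312, 0.0977]
tool_rot: [2.793, 1.564, 2.881]
contact_force: [-0.9, 0.5, -1.0]
opening: 0.0312
```

Request:
move_arm:
  rows:
    - [0,0,0,0,0,0,0]
    - [0,0,0,0,0,0,0]
    - [0,0,0,0,0,0,0]
    - [0,0,0,0,0,0,0]
    - [0,0,0,0,0,0,0]
    - [0,0,0,0,0,0,0]
    - [0,0,0,0,0,0,0]
    - [0,0,0,0,0,0,0]

```text
time: 55.2
tool_pos: [0.5547, -0.1304, 0.0978]
tool_rot: [2.781, 1.564, 2.87]
contact_force: [-0.1, 0.2, -2.3]
opening: 0.0314
```

Run:
```python
from plan import *
show()
plan([(.556,-.1292,.038,94.6,0,2)])
```

```text
t 55.2 pos [ 0.5547 -0.1304  0.0978] phi 95.07109118349864 tilt [-0.0068  0.0019 -1.    ] F [-0.0544  0.1907 -2.2831] op 0.0314155329126803 q [-0.365   0.5554  1.5623 -0.0008  1.0309 -2.0239]
[[0,0.0299,0.0005,0.0009,0.004,-0.003,-0.001], [0,0.0299,0.0005,0.0008,0.004,-0.003,-0.001]] 2
```

Request:
move_arm:
  rows:
    - [0,0.004,0.001,0.0015,0.007,-0.006,-0.002]
    - [0,0.012,0,0,0,0,0]
    - [0,0.015,0,0,0,0,0]
    - [0,0.014,0,0,0,0,0]
    - [0,0.009,0,0,0,0,0]
    - [0,0.002,0,0,0,0,0]
    - [0,0,0,0,0,0,0]
    - [0,0,0,0,0,0,0]

```text
time: 56.2
tool_pos: [0.5557, -0.129, 0.0368]
tool_rot: [2.59, 1.569, 2.671]
contact_force: [-0.2, -0.2, -2.1]
opening: 0.0312
```

Run:
```python
from plan import *
show()
plan([(.5556,-.1292,.026,94.6,0,1)])
s=robot.read_camera('scene'); crop(s,255,165,405,310,4,'pics/p5.png')
```

```text
t 56.2 pos [ 0.5557 -0.129   0.0368] phi 94.6412160186945 tilt [-0.0019  0.001  -1.    ] F [-0.1755 -0.2012 -2.1238] op 0.031214571101811455 q [-0.3625  0.6357  1.6169  0.0003  0.8911 -2.0145]
[[0,0.0108,-0.0002,-0.0001,0.001,-0.002,-0.001]] 1
```

View pics/p5.png

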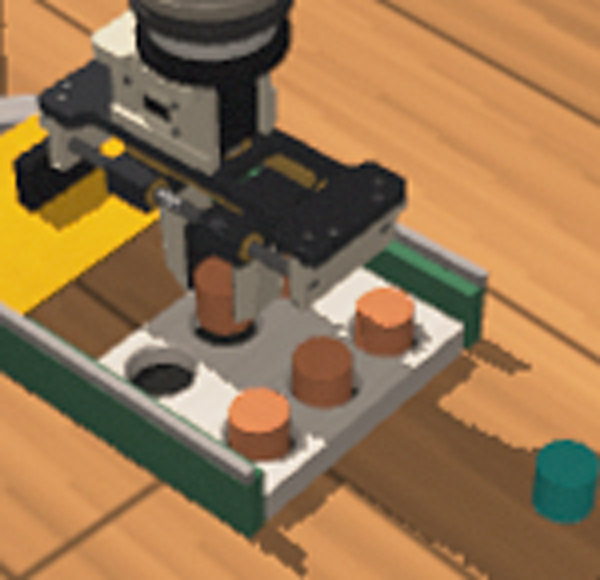

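Request:
move_arm:
  rows:
    - [0,0.003,0,0,0,-0.002,-0.001]
    - [0,0.004,0,0,0,0,0]
    - [0,0.004,0,0,0,0,0]
    - [0,0,0,0,0,0,0]
    - [0,0,0,0,0,0,0]
    - [0,0,0,0,0,0,0]
    - [0,0,0,0,0,0,0]
    - [0,0,0,0,0,0,0]

```text
time: 57.25
tool_pos: [0.5562, -0.1292, 0.0259]
tool_rot: [-0.361, 1.569, -0.28]
contact_force: [-0.0, -0.4, -1.3]
opening: 0.0312
```

Request:
move_arm:
  rows:
    - [48,0,0,0,0,0,0]
    - [48,0,0,0,0,0,0]
    - [48,0,0,0,0,0,0]
    - [48,-0.01,0,0,0,0,0]
    - [48,-0.03,0,0,0,0,0]
    - [48,-0.04,0,0,0,0,0]
    - [60,-0.01,0.025,-0.003,0,0,0]
    - [60,0,0.05,-0.005,0,0,0]

```text
time: 58.25
tool_pos: [0.5436, -0.0567, 0.1223]
tool_rot: [-0.385, 1.563, -0.309]
contact_force: [0.8, 0.7, -0.5]
opening: 0.0548
```

Request:
move_arm:
  rows:
    - [60,0,0.058,-0.005,0,0,0]
    - [60,0,0.058,-0.005,0,0,0]
    - [60,0,0.058,-0.005,0,0,0]
    - [60,0,0.058,-0.005,0,0,0]
    - [60,0,0.055,-0.005,0,0,0]
    - [60,0,0.048,-0.004,0,0,0]
    - [60,0,0.035,-0.003,0,0,0]
    - [60,0,0.018,-0.002,0,0,0]

```text
time: 59.25
tool_pos: [0.4791, 0.3416, 0.1286]
tool_rot: [-0.076, 1.552, 0.001]
contact_force: [-0.2, -0.1, -0.7]
opening: 0.0548
```

Request:
move_arm:
  rows:
    - [60,0,0.005,0,0,0,0]
    - [60,0,0,0,0,0,0]
    - [60,0,0,0,0,0,0]
    - [60,0,0,0,0,0,0]
    - [60,0,0,0,0,0,0]
    - [60,0,0,0,0,0,0]
    - [60,0,0,0,0,0,0]
    - [60,0,0,0,0,0,0]

```text
time: 60.25
tool_pos: [0.4801, 0.3431, 0.1291]
tool_rot: [-0.148, 1.552, -0.075]
contact_force: [0.3, -0.6, 0.1]
opening: 0.055
```

```bash
python3 look.py L5; python3 -c "
from plan import *
plan([(.4744,.3422,.012,94.6,60,6)])"
```

```text
t 60.25 pos [0.4801 0.3431 0.1291] phi 94.20531716833898 tilt [ 0.0187 -0.0014 -0.9998] F [ 0.3156 -0.5768  0.079 ] op 0.055026366297163086 q [ 0.4962  0.541   1.4883 -0.0114  1.0966 -1.1429]
[[60,0.0195,0,-0.0013,-0.001,0.003,0], [60,0.0195,0,-0.0013,-0.001,0.003,0], [60,0.0195,0,-0.0012,-0.001,0.003,0], [60,0.0195,0,-0.0011,-0.001,0.003,0], [60,0.0195,0,-0.0011,-0.001,0.003,0], [60,0.0195,0,-0.001,-0.001,0.003,0]] 6
```

View pics/L5c.png

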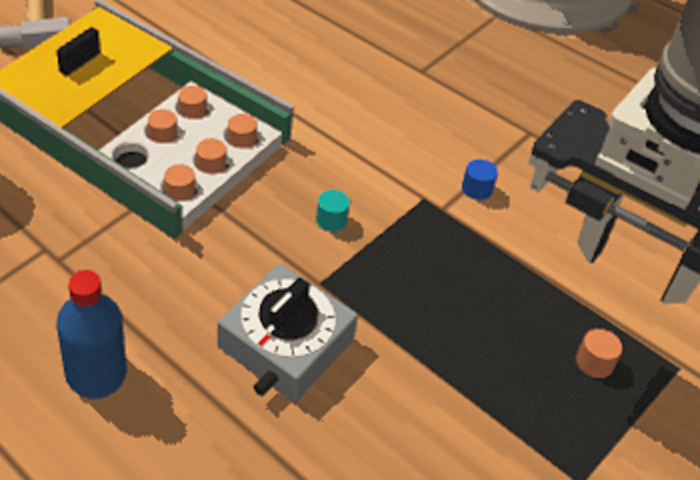

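Request:
move_arm:
  rows:
    - [60,0.008,0,-0.003,-0.003,0.009,0.001]
    - [60,0.02,0,-0.002,-0.003,0.009,0]
    - [60,0.024,0,0,0,0,0]
    - [60,0.024,0,0,0,0,0]
    - [60,0.018,0,0,0,0,0]
    - [60,0.01,0,0,0,0,0]
    - [60,0.003,0,0,0,0,0]
    - [60,0,0,0,0,0,0]

```text
time: 61.3
tool_pos: [0.4722, 0.3414, 0.0118]
tool_rot: [-2.65, 1.562, -2.57]
contact_force: [-0.9, 0.0, 0.5]
opening: 0.0551
```

Run:
```python
from plan import *
show()
plan([(.4744,.3422,.012,94.6,60,1)])
s=robot.read_camera('scene'); crop(s,450,230,620,400,3,'pics/g6.png')
```

```text
t 61.3 pos [0.4722 0.3414 0.0118] phi 94.61912482905848 tilt [-0.0073 -0.0047 -1.    ] F [-0.8977  0.0033  0.4635] op 0.05506993299788309 q [ 0.4949  0.692   1.5893 -0.0009  0.869  -1.1559]
[[60,-0.0003,0.0006,0.0023,0,-0.008,0.004]] 1
```

View pics/g6.png

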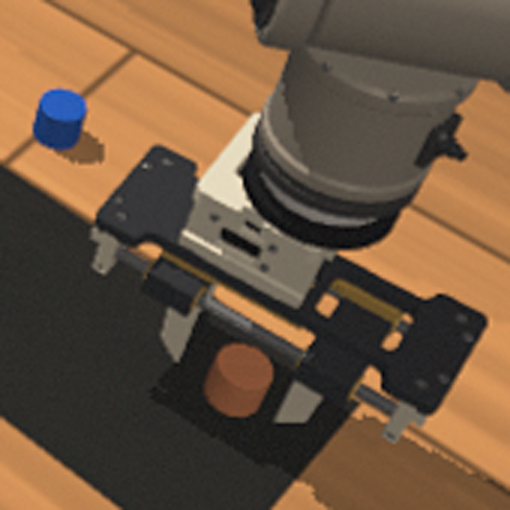

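Request:
move_arm:
  rows:
    - [60,0,0.0005,0.002,0,-0.008,0.004]
    - [60,0,0,0,0,0,0]
    - [0,0,0,0,0,0,0]
    - [0,0,0,0,0,0,0]
    - [0,0,0,0,0,0,0]
    - [0,0,0,0,0,0,0]
    - [0,0,0,0,0,0,0]
    - [0,-0.005,0,0,0,0,0]

```text
time: 62.35
tool_pos: [0.475, 0.3426, 0.0186]
tool_rot: [0.383, 1.567, 0.464]
contact_force: [0.0, 0.1, -1.8]
opening: 0.0312
```

Request:
move_arm:
  rows:
    - [0,-0.03,0,0,0,0,0]
    - [0,-0.04,0,0,0,0,0]
    - [0,-0.01,-0.025,0.005,0,0,0]
    - [0,0,-0.05,0.01,0,0,0]
    - [0,0,-0.058,0.011,0,0,0]
    - [0,0,-0.058,0.011,0,0,0]
    - [0,0,-0.058,0.011,0,0,0]
    - [0,0,-0.058,0.011,0,0,0]

```text
time: 63.35
tool_pos: [0.56, 0.0367, 0.1028]
tool_rot: [0.238, 1.566, 0.327]
contact_force: [0.8, 1.1, -1.8]
opening: 0.0313
```

Request:
move_arm:
  rows:
    - [0,0,-0.055,0.011,0,0,0]
    - [0,0,-0.05,0.01,0,0,0]
    - [0,0,-0.036,0.007,0,0,0]
    - [0,0,-0.018,0.003,0,0,0]
    - [0,0,-0.004,0,0,0,0]
    - [0,0,0,0,0,0,0]
    - [0,0,0,0,0,0,0]
    - [0,0,0,0,0,0,0]

```text
time: 64.35
tool_pos: [0.6049, -0.1284, 0.103]
tool_rot: [0.814, 1.567, 0.9]
contact_force: [0.6, 1.0, -0.8]
opening: 0.0313
```

Request:
move_arm:
  rows:
    - [0,0,0,0,0,0,0]
    - [0,0,0,0,0,0,0]
    - [0,0,0,0,0,0,0]
    - [0,0,0,0,0,0,0]
    - [0,0,0,0,0,0,0]
    - [0,0,0,0,0,0,0]
    - [0,0,0,0,0,0,0]
    - [0,0,0,0,0,0,0]

```text
time: 65.35
tool_pos: [0.6049, -0.1274, 0.1031]
tool_rot: [0.811, 1.567, 0.899]
contact_force: [-0.1, -0.7, -2.0]
opening: 0.0317
```

Run:
```python
from plan import *
show()
plan([(.6051,-.125,.038,94.6,0,2)])
```

```text
t 65.35 pos [ 0.6049 -0.1274  0.1031] phi 95.04770955014918 tilt [ 0.0026  0.0033 -1.    ] F [-0.142  -0.7357 -1.9898] op 0.03172638833270763 q [-0.3335  0.6226  1.4168  0.0044  1.1008 -1.9944]
[[0,0.0326,0.0011,0.0001,0.004,0.001,-0.002], [0,0.0326,0.0012,0.0001,0.004,0.001,-0.002]] 2
```

Request:
move_arm:
  rows:
    - [0,0.005,0.0015,0,0.007,0.002,-0.003]
    - [0,0.013,0.0005,0,0,0,0]
    - [0,0.016,0,0,0,0,0]
    - [0,0.015,0,0,0,0,0]
    - [0,0.01,0,0,0,0,0]
    - [0,0.003,0,0,0,0,0]
    - [0,0,0,0,0,0,0]
    - [0,0,0,0,0,0,0]

```text
time: 66.35
tool_pos: [0.6042, -0.125, 0.0355]
tool_rot: [2.635, 1.569, 2.716]
contact_force: [0.7, -0.3, -1.9]
opening: 0.0311
```

Run:
```python
from plan import *
show()
plan([(.6051,-.125,.0245,94.6,0,1)])
s=robot.read_camera('scene'); crop(s,255,165,405,310,4,'pics/p6b.png')
```

```text
t 66.35 pos [ 0.6042 -0.125   0.0355] phi 94.61784732283289 tilt [-0.0012  0.0006 -1.    ] F [ 0.7312 -0.3017 -1.9262] op 0.031107530957731246 q [-0.3283  0.7043  1.4749  0.0002  0.9638 -1.9797]
[[0,0.011,-0.0001,0.0009,0,-0.001,-0.001]] 1
```

View pics/p6b.png

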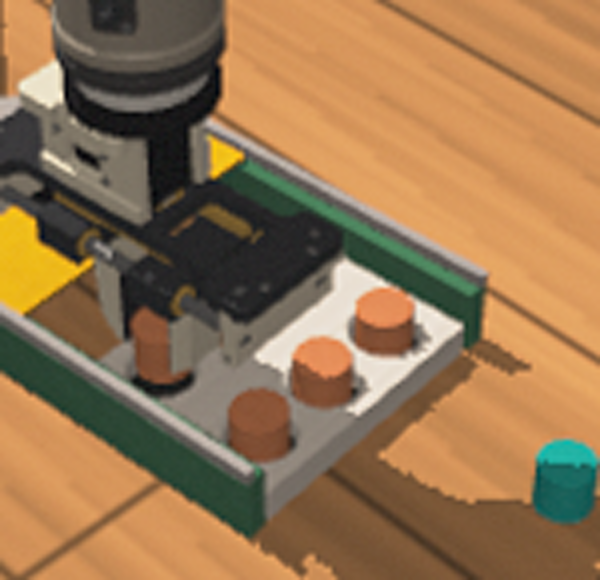

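Request:
move_arm:
  rows:
    - [0,0.003,0,0.001,0,0,0]
    - [0,0.004,0,0,0,0,0]
    - [0,0.004,0,0,0,0,0]
    - [0,0,0,0,0,0,0]
    - [0,0,0,0,0,0,0]
    - [0,0,0,0,0,0,0]
    - [0,0,0,0,0,0,0]
    - [0,0,0,0,0,0,0]

```text
time: 67.4
tool_pos: [0.6058, -0.1251, 0.0248]
tool_rot: [-0.153, 1.57, -0.072]
contact_force: [0.4, 0.0, -1.6]
opening: 0.031
```

Request:
move_arm:
  rows:
    - [48,0,0,0,0,0,0]
    - [48,0,0,0,0,0,0]
    - [48,0,0,0,0,0,0]
    - [48,-0.01,0,0,0,0,0]
    - [48,-0.03,0,0,0,0,0]
    - [48,-0.04,0,0,0,0,0]
    - [48,-0.01,-0.01,-0.005,0,0,0]
    - [48,0,-0.03,-0.012,0,0,0]

```text
time: 68.4
tool_pos: [0.5927, -0.166, 0.1201]
tool_rot: [-0.366, 1.568, -0.282]
contact_force: [-0.6, -0.2, 0.2]
opening: 0.0441
```

Request:
move_arm:
  rows:
    - [48,0,-0.035,-0.015,0,0,0]
    - [48,0,-0.03,-0.012,0,0,0]
    - [48,0,-0.015,-0.006,0,0,0]
    - [48,0,-0.003,0,0,0,0]
    - [48,0,0,0,0,0,0]
    - [48,0,0,0,0,0,0]
    - [48,0,0,0,0,0,0]
    - [48,0,0,0,0,0,0]

```text
time: 69.4
tool_pos: [0.5646, -0.2532, 0.1187]
tool_rot: [0.964, 1.57, 1.048]
contact_force: [0.1, 0.9, -0.1]
opening: 0.0439
```

```bash
python3 look.py L6; python3 -c "
from plan import *
s=cv2.imread('pics/L6.png')[:,:,::-1]; crop(s,210,170,390,305,4,'pics/L6d.png')
plan([(.565,-.2525,.053,94.6,60,4)])"
```

```text
t 69.4 pos [ 0.5646 -0.2532  0.1187] phi 94.84167658083867 tilt [ 0.0006  0.0011 -1.    ] F [ 0.1277  0.8656 -0.0915] op 0.04394527991684126 q [-0.546   0.6077  1.3968  0.0014  1.1372 -2.2019]
[[60,0.0164,0.0001,0.0001,0.001,0,0], [60,0.0164,0.0001,0.0001,0.001,0,0], [60,0.0164,0.0001,0.0001,0.001,0,0], [60,0.0164,0.0001,0.0001,0.001,0,0]] 4
```

View pics/L6d.png

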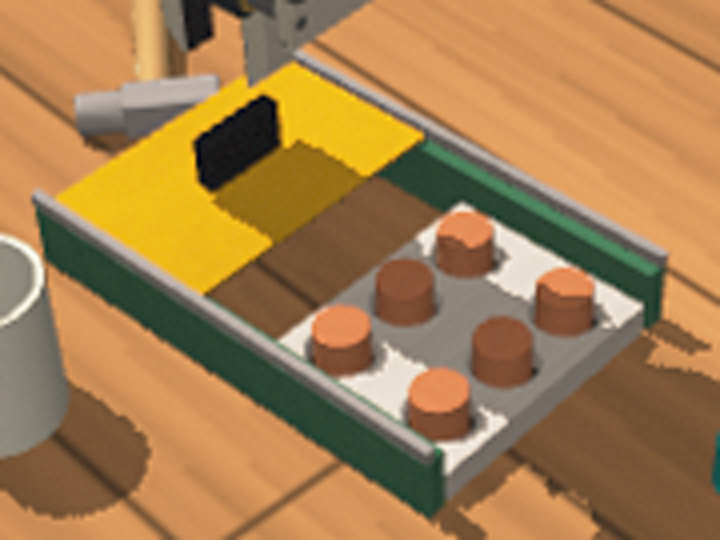

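Request:
move_arm:
  rows:
    - [48,0.006,0,0,0.004,0,0]
    - [48,0.013,0,0,0,0,0]
    - [48,0.016,0,0,0,0,0]
    - [48,0.014,0,0,0,0,0]
    - [48,0.009,0,0,0,0,0]
    - [48,0.003,0,0,0,0,0]
    - [48,0,0,0,0,0,0]
    - [48,0,0,0,0,0,0]

```text
time: 70.45
tool_pos: [0.5641, -0.2527, 0.0522]
tool_rot: [1.927, 1.568, 2.008]
contact_force: [0.7, 0.5, -0.1]
opening: 0.0441
```

Request:
move_arm:
  rows:
    - [0,0,0,0,0,0,0]
    - [0,0,0,0,0,0,0]
    - [0,0,0,0,0,0,0]
    - [0,0,0,0,0,0,0]
    - [0,0,0,0,0,0,0]
    - [0,0,0,0,0,0,0]
    - [0,0,0,0,0,0,0]
    - [0,0,0,0,0,0,0]
  squeeze: 20

```text
time: 71.45
tool_pos: [0.5646, -0.2527, 0.0534]
tool_rot: [1.088, 1.569, 1.168]
contact_force: [-0.3, 0.8, 0.1]
opening: 0.0141
```

Run:
```python
from plan import *
show()
```

```text
t 71.45 pos [ 0.5646 -0.2527  0.0534] phi 94.61250547005777 tilt [ 0.0006  0.0015 -1.    ] F [-0.3087  0.8413  0.0898] op 0.014121773367822369 q [-0.5454  0.6829  1.4582  0.0019  1.0007 -2.1977]
```

Gripped. Push shut: about 0.15 first.

Request:
move_arm:
  rows:
    - [0,0,0.01,0,0,0,0]
    - [0,0,0.02,0,0,0,0]
    - [0,0,0.024,0,0,0,0]
    - [0,0,0.024,0,0,0,0]
    - [0,0,0.024,0,0,0,0]
    - [0,0,0.02,0,0,0,0]
    - [0,0,0.014,0,0,0,0]
    - [0,0,0.006,0,0,0,0]

```text
time: 72.45
tool_pos: [0.5523, -0.1007, 0.0534]
tool_rot: [-0.188, 1.568, -0.106]
contact_force: [1.2, -2.4, -2.7]
opening: 0.014
```

Run:
```python
from plan import *
show()
```

```text
t 72.45 pos [ 0.5523 -0.1007  0.0534] phi 94.73197240184764 tilt [ 0.0023 -0.0002 -1.    ] F [ 1.1511 -2.4057 -2.6926] op 0.014024362008589671 q [-0.3171  0.597   1.6359  0.0006  0.9064 -1.9709]
```

Request:
move_arm:
  rows:
    - [0,0,0.003,0,0,0,0]
    - [0,0,0.003,0,0,0,0]
    - [0,0,0.003,0,0,0,0]
    - [0,0,0.003,0,0,0,0]
    - [0,0,0.003,0,0,0,0]
    - [0,0,0.003,0,0,0,0]
    - [0,0,0.003,0,0,0,0]
    - [0,0,0.003,0,0,0,0]

```text
time: 73.45
tool_pos: [0.5517, -0.0934, 0.0533]
tool_rot: [-1.372, 1.548, -1.293]
contact_force: [0.8, -13.6, -3.3]
opening: 0.0143
```

Run:
```python
from plan import *
show()
```

```text
t 73.45 pos [ 0.5517 -0.0934  0.0533] phi 94.53793013688309 tilt [ 0.0062 -0.0216 -0.9997] F [  0.8446 -13.6411  -3.2985] op 0.014254536788802029 q [-0.2938  0.5914  1.6481 -0.0244  0.8901 -1.9286]
```

Request:
move_arm:
  rows:
    - [45,0,0,0,0,0,0]
    - [45,0,0,0,0,0,0]
    - [45,0,0,0,0,0,0]
    - [45,0,0,0,0,0,0]
    - [45,-0.02,0,0,0,0,0.02]
    - [45,-0.04,0,0,0,0,0]
    - [45,-0.05,0,-0.01,0,0,0]
    - [45,-0.03,0,-0.04,0,0,0]

```text
time: 74.45
tool_pos: [0.5001, -0.0957, 0.1945]
tool_rot: [2.171, 1.568, 2.251]
contact_force: [0.4, -0.2, 0.6]
opening: 0.0415
```

Request:
move_arm:
  rows:
    - [45,0,-0.03,-0.04,0,0,0]
    - [45,0,-0.05,-0.03,0,0,0]
    - [45,0,-0.05,-0.02,0,0,0]
    - [45,0,-0.05,0,0,0,0]
    - [45,0,-0.03,0,0,0,0]
    - [45,0,-0.02,0,0,0,0]
    - [45,0,0,0,0,0,0]
    - [45,0,0,0,0,0,0]

```text
time: 75.45
tool_pos: [0.4261, -0.3368, 0.1987]
tool_rot: [-0.038, 1.565, 0.044]
contact_force: [0.5, 0.6, -0.1]
opening: 0.041
```

Run:
```python
from plan import *
show()
for n in('scene','top'):
    i=robot.read_camera(n); cv2.imwrite(f'pics/F{n}.png',i[:,:,::-1])
s=cv2.imread('pics/Fscene.png')[:,:,::-1]; crop(s,210,170,410,385,3,'pics/Fs.png')
t=cv2.imread('pics/Ftop.png')[:,:,::-1]; crop(t,140,190,440,310,2.6,'pics/Ft.png')
img=t
h=cv2.cvtColor(img.copy(),cv2.COLOR_RGB2HSV)
m=((h[...,0]>18)&(h[...,0]<30)&(h[...,1]>190)&(h[...,2]>90)).astype(np.uint8)
cs=max(cv2.findContours(m,cv2.RETR_EXTERNAL,cv2.CHAIN_APPROX_NONE)[0],key=cv2.contourArea)
print(cv2.approxPolyDP(cs,6,True)[:,0].tolist())
```

```text
t 75.45 pos [ 0.4261 -0.3368  0.1987] phi 94.74256408302051 tilt [ 0.0053  0.0002 -1.    ] F [ 0.4963  0.6329 -0.1386] op 0.04101635482010864 q [-0.8123  0.3964  1.5222  0.0043  1.2195 -2.4673]
[[349, 217], [305, 222], [313, 288], [356, 284]]
```

View pics/Fs.png

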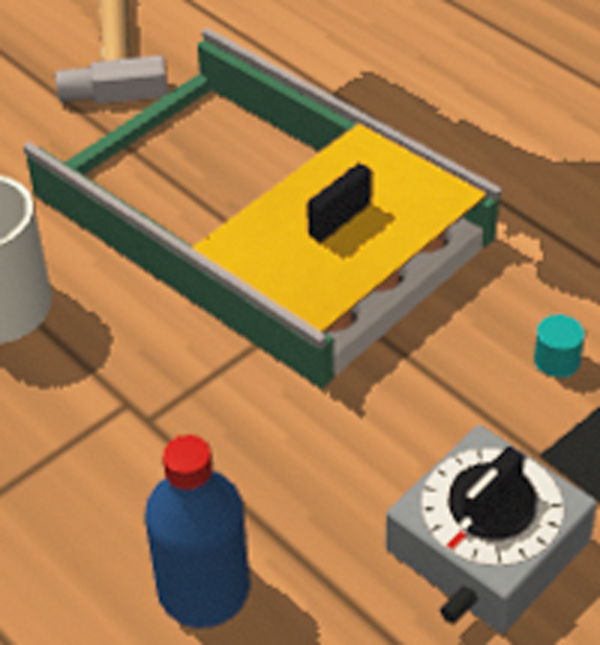

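View pics/Ftop.png

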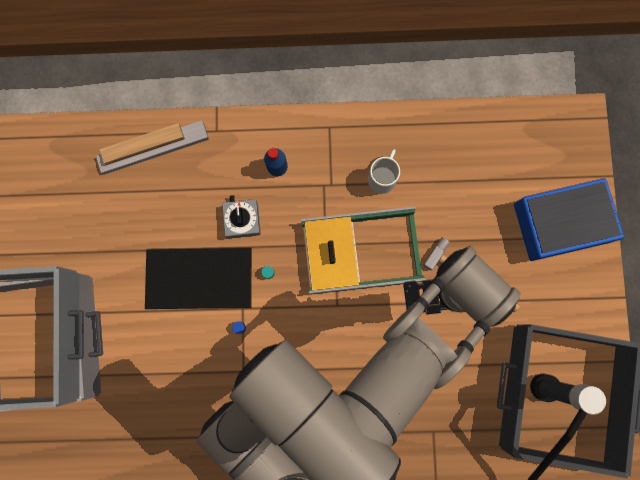

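Run:
```python
from h import *
t=cv2.imread('pics/Ftop.png')[:,:,::-1]; crop(t,215,190,265,245,10,'pics/Fd.png')
```

```text
(no output)
```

View pics/Fd.png

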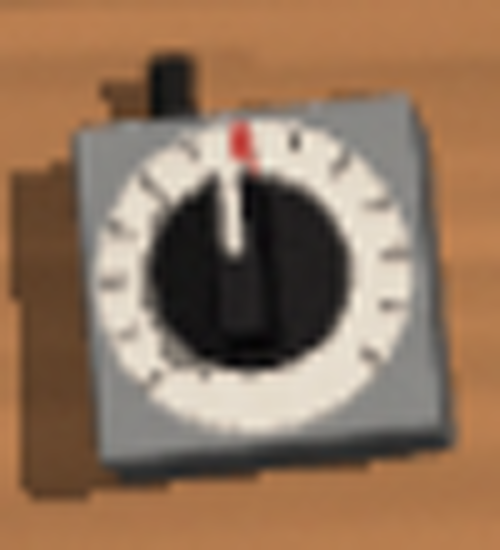

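```bash
python3 -c "
from cell import robot
print(robot.hand_in())"
```

```text
the job is handed in; nothing more can be done
None
```

The core box is ready for vibrating and the job is handed in, at about 75 s of the 210 s allowed.

**What I did:** I turned the dial about 119° anticlockwise to zero before lifting any chill, then slid the cover open to its stop. I dropped all six copper chills into the six pockets one by one, then slid the cover shut.

**Last checks:**
- **Dial:** the pointer lines up with the red zero mark to within about 1° in both cameras, which is about as finely as I could read it.
- **Chills:** the last picture before closing shows all six seated upright at the same height. The cover then passed over them without jamming.
- **Cover:** it travelled about 160 mm and met its shut stop with 13.6 N of resistance, against roughly 2 N of sliding friction.
- **Surroundings:** the hammer, oil bottle, mug and the two look-alikes (blue and turquoise) appear where they started. The mat is empty and the arm stands clear.
- **Disagreement:** the two cameras placed things up to about 3 mm apart, mostly 1–2 mm. I used the average of the two, and no chill touched a pocket rim.

No check failed. None of the chills still on the mat was seen to have been knocked aside during the run.

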